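# Swap the seasoning jars in a door rack with a roller catch

### The arm

A 6-joint arm with a two-finger parallel gripper is mounted at the origin on the work surface. World frame = base frame: x ahead of the robot, y to its left, z up, the work surface at z = 0. Lengths are in m, angles in degrees, forces in N, time in s.
With the tool pointing down it reaches from about 0.4 to 0.825 m from the base axis. Payload 7 kg.
Tool frame: the origin (TCP) lies at the very end of the fingers, on their centre line; the grasp point (between the pads) lies 19 mm behind it (r.hold_point_z is the distance from the TCP to the grasp point, in m); z points along the fingers, y is the direction in which the jaws open and shut (so a half turn about z gives the same grasp; the last joint's range is limited). The gripper opens to 88 mm and grips with 3 to 60 N. Pads are 19 mm wide; open, the fingers measure 130 mm over their backs; the gripper's body (78 mm by 193 mm) begins 47 mm behind the grasp point.
Start: joints at [-58.264, 20.546, 0.682, 0, -70.136, -16.507], TCP at [0.177, -0.651, 0.227] pointing down, gripper open.
Joint ranges: [-176.03, 176.03], [-82.01, 121.73], [-58.28, 71.71], [-173.87, 95.51], [-174.79, -0.11], [-173.66, 173.66]. Speed limits (degrees/s): [136.94, 136.94, 172.46, 180, 180, 180].

### API

Orientations are given as [roll, pitch, yaw] about the fixed x, y, z axes, in that order (R = Rz(yaw) Ry(pitch) Rx(roll)).
In Python, from plant import r gives the robot as it stands. The module is installed in compiled form; this text tells all that it offers.
- The arm moves only by the shell command python3 -m inch 'ROWS' [FORCE]. ROWS is text: rows parted by semicolons, each of 7 numbers parted by spaces: the shift along the tool's x, y, z in m, then the turn, a rotation vector about the tool's x, y, z in rad, then the opening, from 0 (shut) to 1 (fully open). In form: tx ty tz ax ay az jaw; .... A call has 1 to 20 rows; each row shifts and turns the commanded pose from where the row before left it, along the tool's axes as they then stand; what a row does not reach is not made up. A row lasts 1/12 s, in which the tool goes at most 41.7 mm and 7.16 degrees, less where a joint would pass 70% of its speed; a pose out of reach is approached as far as the arm can. A call with a gripper value outside its range is refused whole. The fingers move at their own pace and stop on an object; FORCE is the grip in N (left out, the last holds). Time passes only in rows, so rows that do not move let the fingers close. It gives the time, the measured TCP pose, the force and the opening at its end, in the units of the state.
- r.get_state(): the state, without advancing time (a new reading comes with each control period).
- r.capture(name): name is "scene" or "side" or "wrist"; returns the picture (480x640x3 uint8, red, green, blue); there is no depth.
- r.camera_params(name): a dict with "vfov" (degrees; the focal length in pixels is half the picture's height over the tangent of half this angle, whatever the lens; pixels are square), "cx", "cy" (the principal point, pixels), "R" (3x3) and "t" (3): a world point X has camera coordinates R X + t. Camera axes: x right, y down, z forward; pixel columns grow to the right and rows downward; lengths in m; the calibration is good to about 2 mm. A picture is of the moment at which its call begins: read the wrist's pose just before it. camera_params takes no time and is no camera call; for the wrist camera it gives the pose at the moment of the call.
- r.close_job(): hands the job in, once; it reports no verdict.
Trained networks look in the newest picture that a camera, given by its name, has taken for a name from the list of things; names that differ only in an ending like _2 or _b are one class to them, and where a whole thing is asked for, a point or a joint stands for the part that bears it (a point fixed in the world has none). Each returns a list of dicts, best first, with "p" (0 to 1); they miss things now and then, are a little off and sometimes report something else, mostly with a low value. They report only what shows in the picture. A call takes as long as a camera call. They do not tell look-alikes from the thing itself.
- r.recognise(target, camera): "xy" ([column, row] in pixels, amid what is visible of it).
The state is a dict: "time_s": time; "joints": joint angles; "qd": joint speeds; "joint_torque": joint torques, N m; "tcp_pos": TCP position; "eef_rot": TCP orientation; "contact_force": force on the tool from outside, world axes, zero at the start; "moment": the same for the moment, N m; "gripper_width": finger opening in m.
Only numpy, scipy, OpenCV 4.12 (cv2) and the standard library are available. Lean on these libraries where they do the work, as an engineer would, in place of code of your own. Each camera call takes 0.05 s, during which the arm holds its last target.

### The job

Swap the empty seasoning jars for full ones: pull the small steel cabinet's door wide open through its sprung roller catch, take every red-capped empty jar off the rack inside the door and stand it in the blue tray, and stand every green-capped full jar upright on that door rack. Then push the door until the catch snaps it fully shut, with the jars still standing, and leave the black-capped jar, the timer and the cup where they are.

Things in the scene. Friction and masses are not known exactly. Their poses are not given: they have to be found in the camera images.
- full0: full seasoning jar, brown body with a white band and a green cap, 0.16 kg; stands on the table at the start; 42 mm across the body, 100 mm tall overall: heavy dark steel foot, straight body up to 66 mm, then a straight cap 24 mm across and 34 mm tall (66 to 100 mm), which is the part to grip; origin at the centre of its underside, z up its axis. There may be fewer than three (None when absent).
- full1: full seasoning jar, brown body with a white band and a green cap, 0.16 kg; stands on the table at the start; 42 mm across the body, 100 mm tall overall: heavy dark steel foot, straight body up to 66 mm, then a straight cap 24 mm across and 34 mm tall (66 to 100 mm), which is the part to grip; origin at the centre of its underside, z up its axis. There may be fewer than three (None when absent).
- full2: full seasoning jar, brown body with a white band and a green cap, 0.16 kg; stands on the table at the start; 42 mm across the body, 100 mm tall overall: heavy dark steel foot, straight body up to 66 mm, then a straight cap 24 mm across and 34 mm tall (66 to 100 mm), which is the part to grip; origin at the centre of its underside, z up its axis. There may be fewer than three (None when absent).
- empty0: empty seasoning jar, pale grey body with a white band and a red cap, 0.09 kg; stands on the door rack at the start, inside the shut cabinet; 42 mm across the body, 100 mm tall overall: heavy dark steel foot, straight body up to 66 mm, then a straight cap 24 mm across and 34 mm tall (66 to 100 mm), which is the part to grip; origin at the centre of its underside, z up its axis. There may be one or two (None when absent).
- empty1: empty seasoning jar, pale grey body with a white band and a red cap, 0.09 kg; stands on the door rack at the start, inside the shut cabinet; 42 mm across the body, 100 mm tall overall: heavy dark steel foot, straight body up to 66 mm, then a straight cap 24 mm across and 34 mm tall (66 to 100 mm), which is the part to grip; origin at the centre of its underside, z up its axis. There may be one or two (None when absent).
- tray: blue open tray fixed to the table, 145 mm (its x) by 85 mm (its y), walls 28 mm high and 4 mm thick, floor 4 mm thick; origin at the centre of its underside. Room for two jars side by side along x.
- cabinet: small stainless-steel cabinet fixed to the table, on the robot's left, 200 mm deep (its x), 250 mm wide (its y), 170 mm tall, closed roof; origin at the centre of its underside. Its open front is the face at its x = -100 mm and points along its -x (towards world -y, give or take). The door covers that front.
- door (a joint): door angle: 0 = fully shut, grows as it opens, stop at 1.6. Vertical hinge on the cabinet's +y side; seen from above it turns clockwise to open and stays where left. A sprung roller catch under the roof at the free edge works over the last 0.1 rad: about 8 to 12 N at the handle pulls it out, about as much pushes it in; past the hump the spring draws the door to 0 and holds it.
- door_hinge (a point): point on the door's vertical hinge axis, 150 mm above the table. Its axes turn with the door: -y runs along the door from the hinge to the free edge, -x points out of the door's front face, +x out of its inside face.
- door_handle (a point): grip point on the handle, 150 mm above the table: a black vertical round bar 14 mm across, 60 to 165 mm above the table, on stand-offs at heights of 75 and 118 mm. Bar centre 40 mm clear of the door's front face; at x = -54, y = -215 mm in door_hinge's axes, and axes the same way. Door panel 12 mm thick, upper edge 166 mm above the table, free edge at y = -245 mm.
- rack (a point): middle of the floor of the rack inside the door, 55 mm above the table; at x = 28, y = -115 mm in door_hinge's axes, and axes the same way: y along the rack, x away from the door. A trough 182 mm long (y), 56 mm wide (x), open on top, its rail and end walls 30 mm high, the door its back. Takes three jars about 58 mm apart. The catch's strike stands beyond its y = -100 mm, 80 to 92 mm above its floor.
- pepper: black-capped jar with a dark body, not part of the job, stands among the full jars; 42 mm across the body, 100 mm tall overall: heavy dark steel foot, straight body up to 66 mm, then a straight cap 24 mm across and 34 mm tall (66 to 100 mm), which is the part to grip; origin at the centre of its underside, z up its axis. Leave it alone.
- timer: white kitchen timer 65 x 65 x 38 mm with an orange dial; bystander
- cup: small steel cup, 60 mm across and 50 mm tall; bystander
Not all that is in view belongs to the job. There is more than one size of the tray; the job needs the middle-sized.

How it is judged:
By the outcome, as a careful person would: the job done as asked, in the order asked, and still so for the second after the job is handed in, with the robot touching nothing.
Of full0, full1, full2 only 2 to 3 are there at a start; the rules pass over those that are not, and their reading is None.
Of empty0, empty1 only 1 to 2 are there at a start; the rules pass over those that are not, and their reading is None.
At some moment in a run one of full0, full1, full2 may be knocked a few centimetres aside while the robot is not near it.
It also fails if it takes over 210 s, if anything falls off the work surface, if the arm or the gripper's body presses on something with over 40 N, if the wrist force passes 120 N, or if a joint passes its speed limit or range.

## Working session

There is one attempt and no reset: what is moved stays moved. The work goes in short steps, Python scripts to look and compute and a shell command to move; the robot and the scene stay as the last step left them, time stands still between calls to the robot, and variables do not carry over. Pictures are saved under pics/ and viewed, and the job is handed in when it is done.

```bash
mkdir -p pics && cat > h.py <<'E'
import numpy as np, cv2
from plant import r
from scipy.spatial.transform import Rotation as Ro
def snap(cam,name):
    p=r.camera_params(cam); im=np.asarray(r.capture(cam)); cv2.imwrite('pics/'+name,im[:,:,::-1]); return im,p
def f(p): return 240/np.tan(np.radians(p['vfov'])/2)
def proj(p,X):
    c=np.array(p['R'])@np.array(X)+np.array(p['t']); return [p['cx']+f(p)*c[0]/c[2],p['cy']+f(p)*c[1]/c[2]]
def back(p,uv,z):
    R=np.array(p['R']);t=np.array(p['t']); d=R.T@np.array([(uv[0]-p['cx'])/f(p),(uv[1]-p['cy'])/f(p),1]); o=-R.T@t
    return o+d*(z-o[2])/d[2]
E
python3 - <<'E'
from h import *
for c in ['scene','side','wrist']:
    im,p=snap(c,c+'0.png'); R=np.array(p['R']); print(c,p['vfov'],p['cx'],p['cy'],np.round(-R.T@p['t'],3),np.round(R[2],3))
print(r.get_state(), r.hold_point_z)
E
```

```text
scene 42.88742448276025 317.33496130428904 241.31336052274784 [1.153 0.22  1.266] [-0.488 -0.223 -0.844]
side 43.082596032648574 318.99665713893233 246.7566697132958 [-0.651 -0.086  1.121] [ 0.739  0.014 -0.673]
wrist 67.37809439228688 315.06799289836414 233.4908940249795 [ 0.102 -0.672  0.383] [ 0.281  0.078 -0.956]
{'time_s': 0.15, 'joints': array([-5.82639406e+01,  2.05814162e+01,  6.47641988e-01, -1.30335358e-02,
       -7.01367033e+01, -1.65071531e+01]), 'qd': array([-0.0141    , -0.03830361,  0.14308914,  0.13175642, -0.02688448,
       -0.06483014]), 'joint_torque': array([-9.99156691e-04, -5.83276105e+01,  2.93291563e+01,  7.00137421e+00,
        8.73098586e-03, -1.18653561e-04]), 'tcp_pos': array([ 0.17718373, -0.65096162,  0.22586343]), 'eef_rot': array([ 1.79928945e+02, -8.27757919e-03, -1.64775525e+02]), 'contact_force': array([1.81725742, 0.20949127, 0.19173204]), 'moment': array([-0.02657533, -0.05321926,  0.00505036]), 'gripper_width': 0.08752481540246923} 0.0188
```

View pics/scene0.png

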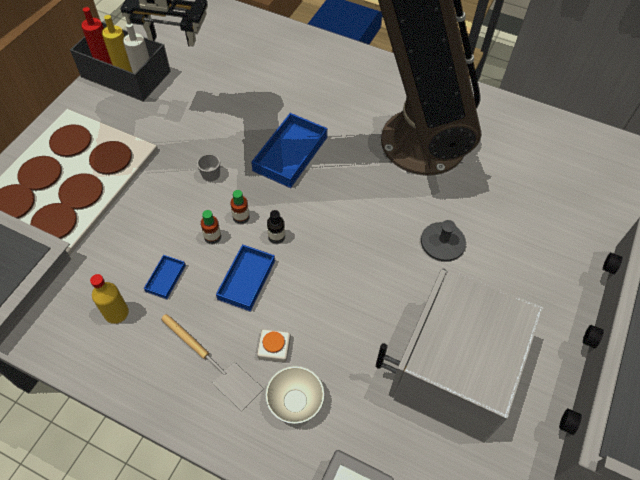

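View pics/side0.png

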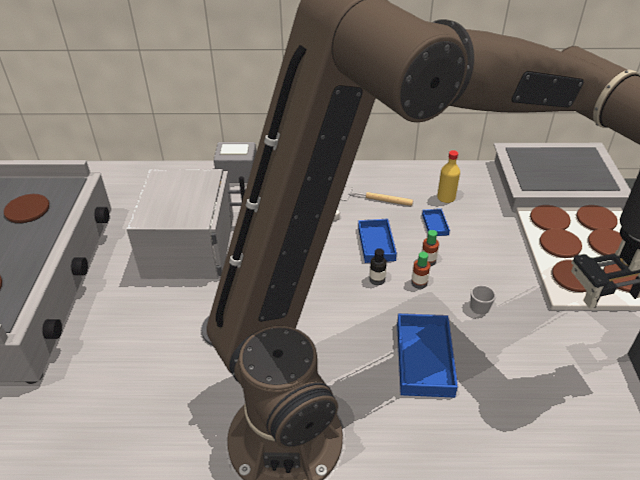

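View pics/wrist0.png

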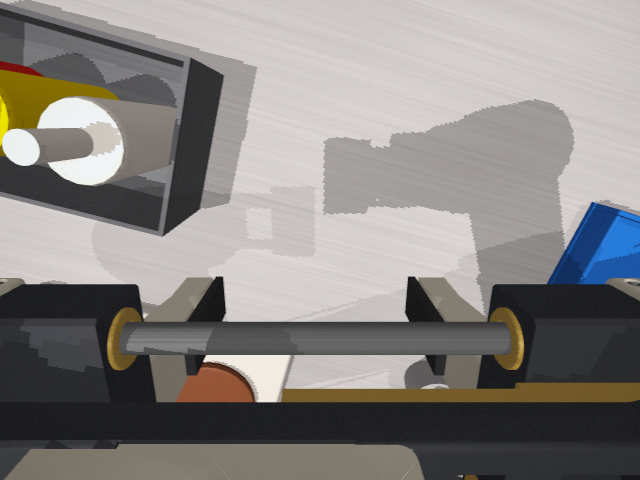

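The scene view shows three blue trays: large (290,150), middle (246,278) and small (165,277). There are two green-capped jars at about (210,227) and (240,207), and the black-capped one is at (276,227). The handle is at (383,355). Could be mistaken: the other two trays for the target, pepper (276,227) for a full jar, and the red-capped bottle (100,300) for a jar. Next I measure.

```bash
python3 - <<'E'
from h import *
im,p=snap('scene','scene1.png')
for t in ['full0','pepper','tray','cup','timer','door_handle','cabinet']:
    print(t,[(np.round(d['xy']).tolist(),round(d['p'],2)) for d in r.recognise(t,'scene')][:5])
ps=r.camera_params('side')
# cap centers tops z~.1 and bases
for n,uv,z in [('fullA captop',(208,215),.1),('fullB captop',(237.5,194),.1),('pepper cap',(276,215),.1)]:
    X=back(p,uv,z); print(n,np.round(X,3),np.round(proj(ps,X)))
for n,c in [('mid',[(248,247),(274,252),(250,309),(218,299)]),('large',[(291,114),(327,127),(291,186),(253,170)]),('small',[(166,256),(186,262),(168,297),(145,289)])]:
    P=[back(p,u,.028) for u in c]; print(n,np.round(P,3).tolist(),[round(float(np.linalg.norm(P[i]-P[(i+1)%4])),3) for i in range(4)])
for n,uv,z in [('handle top',(381,347),.165),('door free top?',(393,364),.166),('hinge corner front',(441,272),.168),('rear rb',(541,307),.17),('rear',(503,413),.17),('front free roof',(404,373),.17)]:
    print(n,np.round(back(p,uv,z),3))
cv2.imwrite('pics/c1.png',cv2.resize(im[250:440,340:560][:,:,::-1],None,fx=3.5,fy=3.1))
cv2.imwrite('pics/c2.png',cv2.resize(im[170:320,130:310][:,:,::-1],None,fx=4,fy=4))
E
```

```text
full0 [([207.0, 228.0], 0.89), ([239.0, 207.0], 0.66)]
pepper [([274.0, 229.0], 0.94)]
tray [([246.0, 276.0], 0.84), ([290.0, 146.0], 0.69), ([163.0, 276.0], 0.65)]
cup [([212.0, 168.0], 0.6)]
timer [([272.0, 344.0], 0.75), ([208.0, 227.0], 0.19)]
door_handle [([404.0, 352.0], 0.95)]
cabinet [([466.0, 355.0], 0.94)]
fullA captop [ 0.527 -0.347  0.1  ] [430. 232.]
fullB captop [ 0.444 -0.316  0.1  ] [421. 254.]
pepper cap [ 0.457 -0.206  0.1  ] [376. 250.]
mid [[0.525, -0.248, 0.028], [0.51, -0.186, 0.028], [0.666, -0.164, 0.028], [0.676, -0.24, 0.028]] [0.064, 0.158, 0.078, 0.151]
large [[0.095, -0.356, 0.028], [0.093, -0.246, 0.028], [0.317, -0.241, 0.028], [0.315, -0.352, 0.028]] [0.11, 0.224, 0.112, 0.22]
small [[0.633, -0.408, 0.028], [0.626, -0.357, 0.028], [0.722, -0.344, 0.028], [0.728, -0.402, 0.028]] [0.051, 0.097, 0.058, 0.095]
handle top [0.678 0.144 0.165]
door free top? [0.7   0.178 0.166]
hinge corner front [0.471 0.192 0.168]
rear rb [0.459 0.399 0.17 ]
rear [0.7   0.393 0.17 ]
front free roof [0.709 0.204 0.17 ]
```

View pics/c1.png

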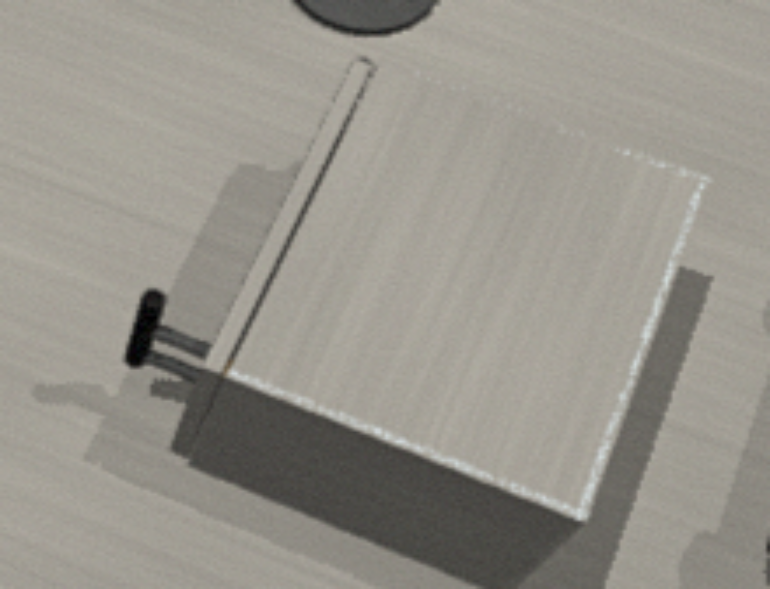

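View pics/c2.png

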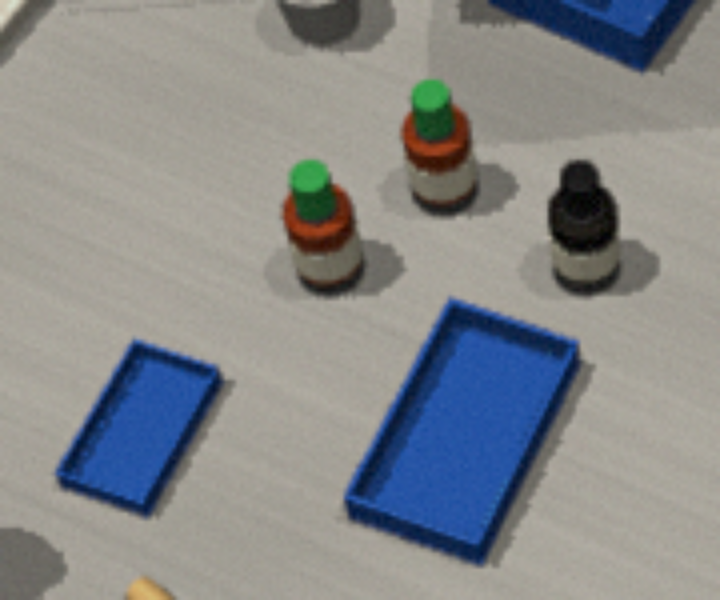

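```bash
python3 - <<'E'
from h import *
from scipy.optimize import least_squares
p=r.camera_params('scene'); ps=r.camera_params('side')
def cab(q,X):
    c,s=np.cos(q[2]),np.sin(q[2]); X=np.array(X); return np.array([q[0]+c*X[0]-s*X[1],q[1]+s*X[0]+c*X[1],X[2]])
# hinge in cab: unknown offsets -> fit roof corners only
obs=[((.1,.125,.17),(542.3,307.4)),((.1,-.125,.17),(506.6,417.7)),((-.1,-.125,.17),(405.7,370))]
res=least_squares(lambda q:np.ravel([np.array(proj(p,cab(q,X)))-u for X,u in obs]),[.6,.3,1.57])
q=res.x; print('cab',q[:2],np.degrees(q[2]),res.fun.round(1))
tr=[((-1,-1),(243.8,245)),((-1,1),(274.5,254)),((1,1),(250,307)),((1,-1),(217.5,297))]
t=least_squares(lambda q:np.ravel([np.array(proj(p,cab(q,(X[0]*.0725,X[1]*.0425,.028))))-u for X,u in tr]),[.6,-.2,0]); print('tray',t.x[:2],np.degrees(t.x[2]),t.fun.round(1))
h=back(p,(383.4,345.2),.165); print('handle',h.round(4)); 
np.save('cab.npy',q); np.save('tray.npy',t.x)
H=cab(q,(-.1,.125,.15)); yaw=q[2]
print('corner hinge side',H)
# handle direction in cab coords
d=h[:2]-q[:2]; print('handle in cab', np.cos(yaw)*d[0]+np.sin(yaw)*d[1], -np.sin(yaw)*d[0]+np.cos(yaw)*d[1])
print(proj(p,[h[0],h[1],.165]),proj(p,[h[0],h[1],.06]))
# overlay on side
im=np.asarray(r.capture('side')).copy(); 
for X in [(-.1,.125,.17),(.1,.125,.17),(.1,-.125,.17),(-.1,-.125,.17)]:
    cv2.circle(im,tuple(int(round(v)) for v in proj(ps,cab(q,X))),2,(255,0,0),-1)
for z in (.165,.06): cv2.circle(im,tuple(int(round(v)) for v in proj(ps,[h[0],h[1],z])),2,(0,255,0),-1)
for X in tr: cv2.circle(im,tuple(int(round(v)) for v in proj(ps,cab(t.x,(X[0][0]*.0725,X[0][1]*.0425,.028)))),2,(255,0,0),-1)
for a in ([.527,-.347,.1],[.444,-.316,.1]): cv2.circle(im,tuple(int(round(v)) for v in proj(ps,a)),2,(255,0,255),-1)
cv2.imwrite('pics/s1.png',cv2.resize(im[120:300,100:460][:,:,::-1],None,fx=2.2,fy=2.2))
im=np.asarray(r.capture('scene')).copy(); 
for dx,dy in [(0,0)]:
  for X in [(-.1,.125,.17),(-.1,-.125,0),(-.1,-.125,.17),(.1,-.125,0)]:
    cv2.circle(im,tuple(int(round(v)) for v in proj(p,cab(q,X))),1,(255,0,0),-1)
cv2.imwrite('pics/c3.png',cv2.resize(im[250:440,340:560][:,:,::-1],None,fx=3.5,fy=3.1))
E
```

```text
cab [0.57982361 0.30266653] 89.70734991041184 [ 1.2 -0.9  0.4  0.2 -1.5  0.4]
tray [ 0.59350718 -0.21318811] 6.338983865394788 [-1.5 -0.2  0.9  1.3  1.4  0.3 -0.8 -1.4]
handle [0.6728 0.1471 0.165 ]
corner hinge side [0.45431447 0.20330629 0.15      ]
handle in cab -0.15507983936912745 -0.09373340350481173
[np.float64(383.4), np.float64(345.20000000000005)] [np.float64(377.98126786973893), np.float64(365.0574765753928)]
```

View pics/s1.png

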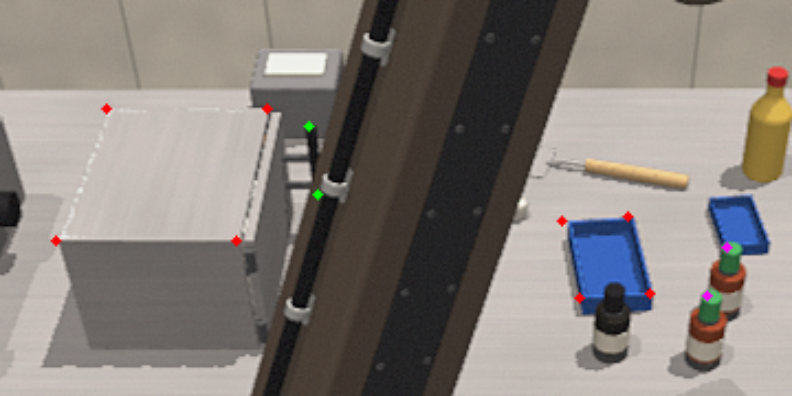

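View pics/c3.png

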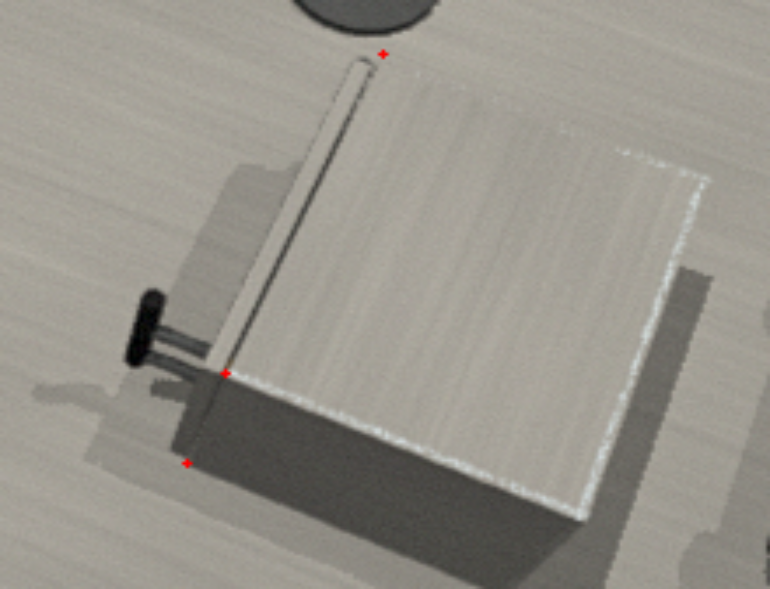

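The overlays agree between the scene and side views to about 2 px (3 mm). The handle is at about (0.673, 0.146), the hinge at about (0.458, 0.201), and the middle tray at about (0.593, -0.214). I turn the tool to yaw -90 and travel to above the handle.

```bash
python3 -m inch '0 0 -0.003 0 0 -0.1 0.7;0 0 -0.003 0 0 -0.1 0.7;0 0 -0.003 0 0 -0.1 0.7;0 0 -0.003 0 0 -0.1 0.7;0 0 -0.003 0 0 -0.1 0.7;0 0 -0.003 0 0 -0.1 0.7;0 0 -0.003 0 0 -0.1 0.7;0 0 -0.003 0 0 -0.1 0.7;0 0 -0.003 0 0 -0.1 0.7;0 0 -0.003 0 0 -0.1 0.7;0 0 -0.003 0 0 -0.1 0.7;0 0 -0.003 0 0 -0.1 0.7;0 0 -0.003 0 0 -0.105 0.7;-0.02 -0.013 0 0 0 0 0.7;-0.02 -0.013 0 0 0 0 0.7;-0.02 -0.013 0 0 0 0 0.7;-0.02 -0.013 0 0 0 0 0.7;-0.02 -0.013 0 0 0 0 0.7;0 0 0 0 0 0 0.7'; python3 -c "
from h import *
s=r.get_state();print(s['joints'].round(1),s['eef_rot'].round(1))"
```

```text
time_s: 2.23
tcp_pos: [0.2439, -0.5487, 0.2663]
eef_rot: [-179.9, -0.0, -89.9]
contact_force: [-1.0, 0.1, -0.1]
gripper_width: 0.0614
[-47.4  12.2  -5.6  -0.  -72.1  47.6] [-179.9   -0.   -89.9]
```

```bash
python3 -m inch '-0.03 -0.018 0 0 0 0 0.7;-0.034 -0.021 0 0 0 0 0.7;-0.034 -0.021 0 0 0 0 0.7;-0.034 -0.021 0 0 0 0 0.7;-0.034 -0.021 0 0 0 0 0.7;-0.034 -0.021 0 0 0 0 0.7;-0.034 -0.021 0 0 0 0 0.7;-0.034 -0.021 0 0 0 0 0.7;-0.034 -0.021 0 0 0 0 0.7;-0.034 -0.021 0 0 0 0 0.7;-0.034 -0.021 0 0 0 0 0.7;-0.034 -0.021 0 0 0 0 0.7;-0.034 -0.021 0 0 0 0 0.7;-0.034 -0.021 0 0 0 0 0.7;-0.034 -0.021 0 0 0 0 0.7;-0.034 -0.021 0 0 0 0 0.7;-0.034 -0.021 0 0 0 0 0.7;-0.034 -0.021 0 0 0 0 0.7;-0.034 -0.021 0 0 0 0 0.7;-0.034 -0.021 0 0 0 0 0.7' && python3 -m inch '-0.018 -0.012 0 0 0 0 0.7;0 0 0 0 0 0 0.7;0 0 0 0 0 0 0.7'
python3 - <<'E'
from h import *
im,p=snap('wrist','w2.png'); print(np.round(r.get_state()['joints'],1))
im2,p2=snap('scene','sc2.png')
print(proj(p,[.673,.146,.165]),proj(p,[.673,.146,.06]))
E
```

```text
time_s: 3.9
tcp_pos: [0.6602, 0.1264, 0.2657]
eef_rot: [-180.0, 0.0, -90.0]
contact_force: [1.1, -0.2, -0.2]
gripper_width: 0.0618
time_s: 4.15
tcp_pos: [0.6716, 0.1437, 0.2643]
eef_rot: [179.9, -0.0, -89.9]
contact_force: [-0.5, -0.4, -0.5]
gripper_width: 0.0614
[ 28.2  20.6   5.7   0.  -75.2 -28.2]
[np.float64(314.74864271601103), np.float64(237.32045248902958)] [np.float64(314.702417846276), np.float64(206.5168005590226)]
```

View pics/w2.png

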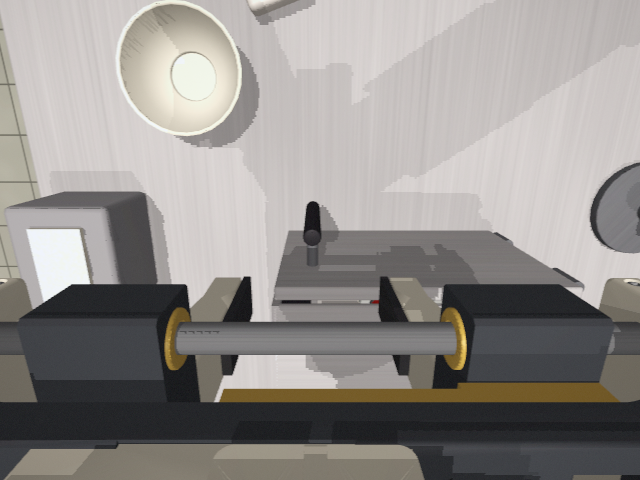

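View pics/sc2.png

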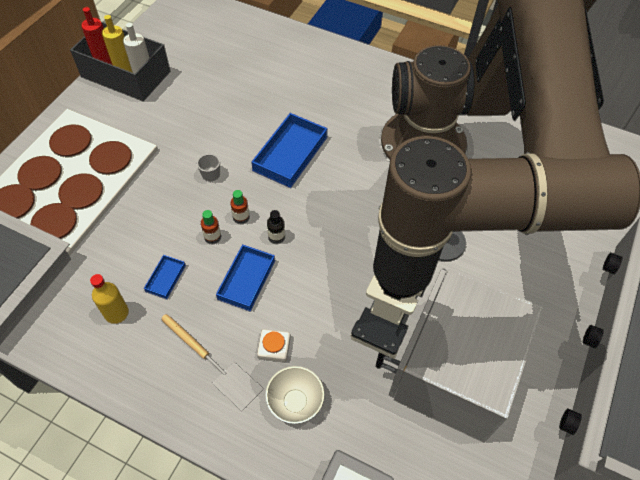

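The wrist view puts the handle top at (312,238), where I predicted (315,237). The bowl and the timer lie outside the door's arc. I go down and grip.

```bash
python3 -m inch '-0.002 -0.002 0.02 0 0 0 0.7;0 0 0.02 0 0 0 0.7;0 0 0.02 0 0 0 0.7;0 0 0.02 0 0 0 0.7;0 0 0.02 0 0 0 0.7;0 0 0.02 0 0 0 0.7;0 0 0.013 0 0 0 0.7;0 0 0 0 0 0 0.7;0 0 0 0 0 0 0;0 0 0 0 0 0 0;0 0 0 0 0 0 0;0 0 0 0 0 0 0;0 0 0 0 0 0 0;0 0 0 0 0 0 0' 50
```

```text
time_s: 5.42
tcp_pos: [0.6735, 0.1448, 0.1332]
eef_rot: [-180.0, 0.0, -90.0]
contact_force: [0.2, 0.3, -0.1]
gripper_width: 0.0268
```

```bash
python3 -m inch '0 0 0 0 0 0 0;0 0 0 0 0 0 0;0 0 0 0 0 0 0;0 0 0 0 0 0 0' 50 && python3 -m inch '0.0043 0.0011 0 0 0 0.02 0;0.0043 0.0011 0 0 0 0.02 0;0.0043 0.0011 0 0 0 0.02 0;0.0043 0.0011 0 0 0 0.02 0;0.0043 0.0011 0 0 0 0.02 0;0.0043 0.0011 0 0 0 0.02 0;0.0043 0.0011 0 0 0 0.02 0;0.0043 0.0011 0 0 0 0.02 0;0.0043 0.0011 0 0 0 0.02 0;0.0043 0.0011 0 0 0 0.02 0'
```

```text
time_s: 5.75
tcp_pos: [0.6741, 0.1448, 0.1327]
eef_rot: [-179.9, 0.0, -90.0]
contact_force: [2.7, -0.5, -0.9]
gripper_width: 0.0128
time_s: 6.58
tcp_pos: [0.6584, 0.1026, 0.1328]
eef_rot: [-180.0, 0.0, -101.6]
contact_force: [3.7, -1.1, 1.0]
gripper_width: 0.0126
```

```bash
python3 -m inch '0.0086 0.0023 0 0 0 0.04 0;0.0086 0.0023 0 0 0 0.04 0;0.0086 0.0023 0 0 0 0.04 0;0.0086 0.0023 0 0 0 0.04 0;0.0086 0.0023 0 0 0 0.04 0;0.0086 0.0023 0 0 0 0.04 0;0.0086 0.0023 0 0 0 0.04 0;0.0086 0.0023 0 0 0 0.04 0;0.0086 0.0023 0 0 0 0.04 0;0.0086 0.0023 0 0 0 0.04 0;0.0086 0.0023 0 0 0 0.04 0;0.0086 0.0023 0 0 0 0.04 0;0.0086 0.0023 0 0 0 0.04 0;0.0086 0.0023 0 0 0 0.04 0' && python3 -m inch '0.0086 0.0023 0 0 0 0.04 0;0.0086 0.0023 0 0 0 0.04 0;0.0086 0.0023 0 0 0 0.04 0;0.0086 0.0023 0 0 0 0.04 0;0.0086 0.0023 0 0 0 0.04 0;0.0086 0.0023 0 0 0 0.04 0;0.0086 0.0023 0 0 0 0.04 0;0.0086 0.0023 0 0 0 0.04 0;0.0086 0.0023 0 0 0 0.04 0;0.0086 0.0023 0 0 0 0.04 0;0.0086 0.0023 0 0 0 0.04 0;0.0043 0.0012 0 0 0 0.02 0;0 0 0 0 0 0 0'
python3 - <<'E'
from h import *
snap('scene','sc3.png');print(r.get_state()['joints'].round(1))
E
```

```text
time_s: 7.75
tcp_pos: [0.5756, 0.0113, 0.1326]
eef_rot: [179.9, 0.0, -133.7]
contact_force: [-3.8, 8.5, 5.8]
gripper_width: 0.0128
time_s: 8.83
tcp_pos: [0.4804, -0.0207, 0.1327]
eef_rot: [179.8, 0.1, -160.0]
contact_force: [-2.6, 14.4, 1.2]
gripper_width: 0.013
[ 20.8   7.2 -30.6  -0.3 -52.1 -90.7]
```

View pics/sc3.png

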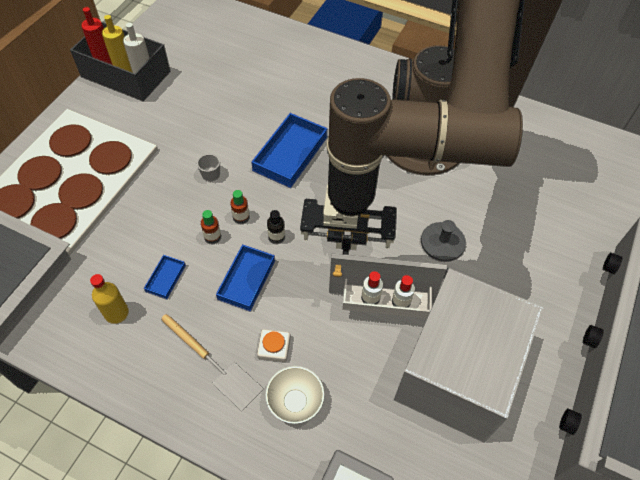

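```bash
python3 -m inch '0.0086 0.003 0 0 0 0.04 0;0.0086 0.003 0 0 0 0.04 0;0.0086 0.003 0 0 0 0.04 0;0.0086 0.0028 0 0 0 0.04 0;0.0086 0.0028 0 0 0 0.04 0;0.0086 0.0026 0 0 0 0.04 0;0.0043 0.0012 0 0 0 0.02 0;0 0 0 0 0 0 0;0 0 0 0 0 0 0'
python3 - <<'E'
from h import *
from scipy.optimize import least_squares
P=np.array([(0.6741,0.1448),(0.6584,0.1026),(0.5756,0.0113),(0.4804,-0.0207),r.get_state()['tcp_pos'][:2]])
s=least_squares(lambda q:np.hypot(P[:,0]-q[0],P[:,1]-q[1])-.2217,[.458,.2]);print(s.x,s.fun)
s=least_squares(lambda q:np.hypot(P[:,0]-q[0],P[:,1]-q[1])-q[2],[.458,.2,.22]);print(s.x,s.fun)
print(r.get_state()['joints'].round(1))
E
```

```text
time_s: 9.63
tcp_pos: [0.4224, -0.0186, 0.1327]
eef_rot: [180.0, -0.0, -174.8]
contact_force: [0.2, 0.6, 2.9]
gripper_width: 0.0131
[0.45931943 0.20002581] [ 6.69592349e-05 -5.87068243e-05 -2.77112958e-05  3.01846548e-05
  2.71352816e-06]
[0.45919182 0.20021734 0.22189682] [ 4.14848119e-05 -5.66796103e-05  5.47695020e-06  3.61903563e-05
 -2.64724418e-05]
[  24.4    1.4  -37.2   -0.   -51.4 -109.2]
```

```bash
python3 -m inch '0 0 0 0 0 0 0.6;0 0 0 0 0 0 0.6;0 0 0 0 0 0 0.6;0 0 0 0 0 0 0.6;0 0 0 0 0 0 0.6;0 0 -0.02 0 0 0 0.6;0 0 -0.02 0 0 0 0.6;0 0 -0.02 0 0 0 0.6;0 0 -0.02 0 0 0 0.6;0 0 -0.02 0 0 0 0.6;0 0 -0.02 0 0 0 0.6;0 0 -0.02 0 0 0 0.6;0 0 0 0 0 0 0.6' 30
python3 - <<'E'
from h import *
im,p=snap('scene','sc4.png');imw,pw=snap('wrist','w4.png')
print([(np.round(d['xy']).tolist(),round(d['p'],2)) for d in r.recognise('empty0','scene')])
cv2.imwrite('pics/c4.png',cv2.resize(im[230:340,310:450][:,:,::-1],None,fx=5,fy=5))
E
```

```text
time_s: 10.72
tcp_pos: [0.4248, -0.0184, 0.2763]
eef_rot: [180.0, 0.3, -174.8]
contact_force: [0.5, 0.2, 0.4]
gripper_width: 0.0525
[([403.0, 280.0], 0.69), ([212.0, 165.0], 0.21)]
```

View pics/c4.png

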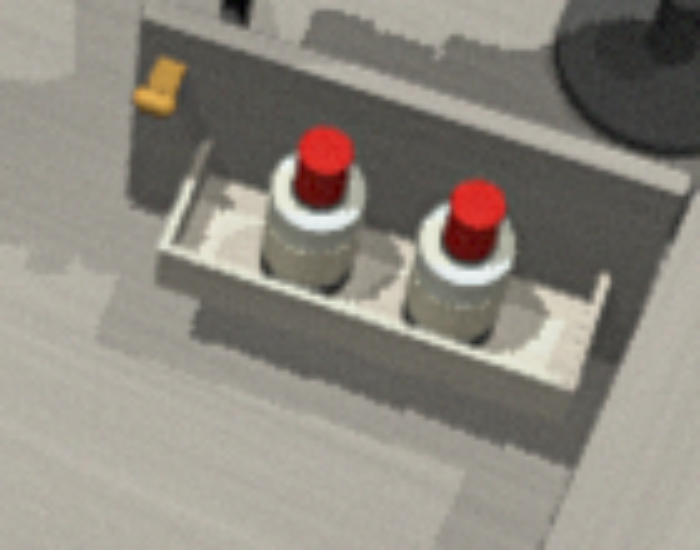

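View pics/w4.png

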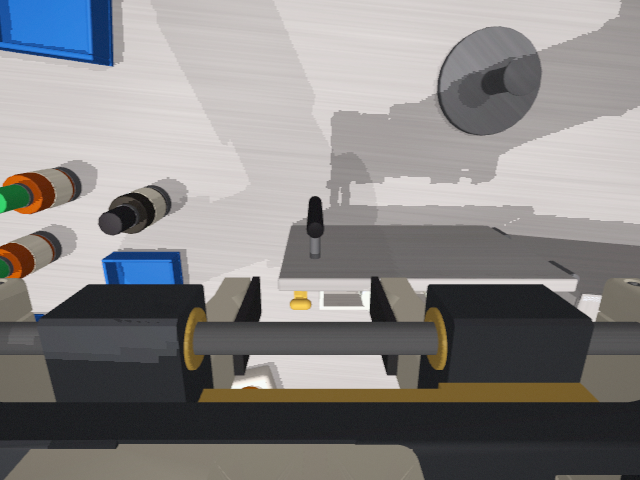

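Two red caps are visible, at (375,260) and (406,271). I locate them in rack axes.

```bash
cat >> h.py <<'E'
HG=np.array([.4593,.2000]); 
def dR(a): return np.array([[np.cos(a),-np.sin(a)],[np.sin(a),np.cos(a)]])
def todoor(X,a): return dR(a).T@(np.array(X)[:2]-HG)
def rackw(x,y,a): return HG+dR(a)@np.array([.028+x,-.115+y])
def totool(dw,yaw):  # world xy delta -> tool xy (tool down)
    y=np.radians(yaw); return np.array([np.cos(y)*dw[0]+np.sin(y)*dw[1], np.sin(y)*dw[0]-np.cos(y)*dw[1]])
E
python3 - <<'E'
from h import *
p=r.camera_params('scene')
a=np.radians(4.5)
for u in [(375.4,260),(405.8,270.6)]:
    X=back(p,u,.155); d=todoor(X,a)-[.028,-.115]; print(X.round(4),'rack',d.round(4))
# door top free-end corner checks: front/inside
for n,X in [('freefront',(-.014,-.245)),('freein',(-.002,-.245)),('rack0',(.028,-.115)),('handle',(-.054,-.215))]:
    w=HG+dR(a)@np.array(X); print(n,np.round(proj(p,[*w,.166 if 'free' in n else (.165 if n=='handle' else .055)]),1))
E
```

```text
[0.4976 0.0567 0.155 ] rack [-0.0011 -0.0309]
[0.4928 0.124  0.155 ] rack [-0.0005  0.0366]
freefront [338.6 227.6]
freein [336.6 231.9]
rack0 [384.  287.6]
handle [357.7 218. ]
```

```bash
python3 -m inch '-0.0099 0.0083 0 0 0 0 0.5;-0.0099 0.0083 0 0 0 0 0.5;-0.0099 0.0083 0 0 0 0 0.5;-0.0099 0.0083 0.004 0 0 0 0.5;-0.0099 0.0083 0.004 0 0 0 0.5;-0.0099 0.0083 0.004 0 0 0 0.5;-0.0099 0.0083 0.004 0 0 0 0.5;-0.0099 0.0083 0.004 0 0 0 0.5;0 0 0 0 0 0 0.5;0 0 0 0 0 0 0.5' 30
python3 - <<'E'
from h import *
imw,p=snap('wrist','w5.png')
s=r.get_state(); print(s['tcp_pos'],s['eef_rot'],s['joints'].round(1))
t=s['tcp_pos']; print(np.round(proj(p,[t[0],t[1],.155])), np.round([proj(p,[.4975,.055,.155]),proj(p,[.493,.122,.155])]))
print([(np.round(d['xy']).tolist(),round(d['p'],2)) for d in r.recognise('empty0','wrist')])
E
```

```text
time_s: 11.7
tcp_pos: [0.4961, 0.0553, 0.2517]
eef_rot: [-180.0, -0.1, -174.8]
contact_force: [0.3, -0.4, 0.5]
gripper_width: 0.0436
[0.4958243  0.05489946 0.25212458] [-1.79976852e+02 -5.74092656e-02 -1.74785273e+02] [  28.9    2.8  -18.6   -0.   -68.6 -113.7]
[315. 234.] [[315. 236.]
 [405. 238.]]
[([390.0, 228.0], 0.98), ([312.0, 221.0], 0.69), ([338.0, 189.0], 0.58)]
```

View pics/w5.png

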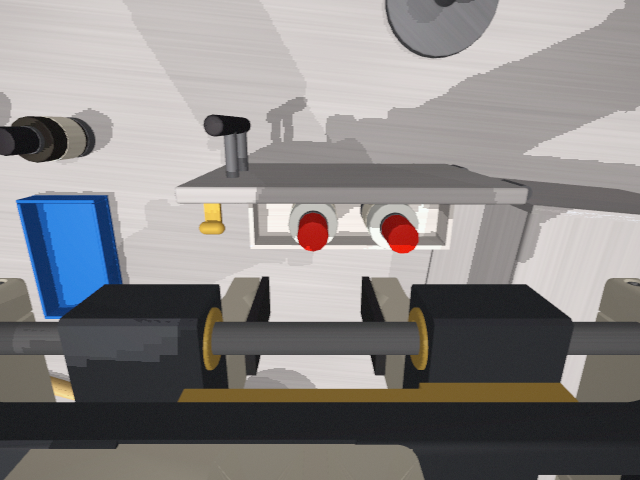

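```bash
python3 -m inch '-0.0017 -0.0017 0.02 0 0 0 0.5;0 0 0.02 0 0 0 0.5;0 0 0.02 0 0 0 0.5;0 0 0.02 0 0 0 0.5;0 0 0.02 0 0 0 0.5;0 0 0.015 0 0 0 0.5;0 0 0.012 0 0 0 0.5;0 0 0 0 0 0 0.5;0 0 0 0 0 0 0;0 0 0 0 0 0 0;0 0 0 0 0 0 0;0 0 0 0 0 0 0;0 0 0 0 0 0 0;0 0 0 0 0 0 0' 30
```

```text
time_s: 12.97
tcp_pos: [0.4984, 0.0534, 0.1266]
eef_rot: [180.0, 0.1, -174.8]
contact_force: [-0.0, 0.3, 6.2]
gripper_width: 0.0235
```

```bash
python3 -m inch '0 0 0 0 0 0 0;0 0 -0.005 0 0 0 0;0 0 -0.01 0 0 0 0;0 0 -0.015 0 0 0 0;0 0 -0.015 0 0 0 0;0 0 -0.015 0 0 0 0;0 0 -0.015 0 0 0 0;0 0 -0.015 0 0 0 0;0 0 -0.015 0 0 0 0;0 0 -0.015 0 0 0 0;0 0 0 0 0 0 0' 
python3 - <<'E'
from h import *
im,p=snap('scene','sc6.png')
cv2.imwrite('pics/c6.png',cv2.resize(im[150:350,190:450][:,:,::-1],None,fx=3,fy=3))
s=r.get_state(); print(s['tcp_pos'])
y=s['eef_rot'][2]
for d in [(.628,-.212),(.560,-.220)]: print(totool(np.array(d)-s['tcp_pos'][:2],y).round(4))
for t in [(210,227)]: print([(np.round(d['xy']).tolist(),round(d['p'],2)) for d in r.recognise('full0','scene')])
E
```

```text
time_s: 13.88
tcp_pos: [0.499, 0.0535, 0.2492]
eef_rot: [179.9, 0.3, -174.8]
contact_force: [1.2, 0.6, 0.1]
gripper_width: 0.0233
[0.49827904 0.05347003 0.24740258]
[-0.1051 -0.2761]
[-0.0367 -0.2779]
[([238.0, 207.0], 0.75), ([205.0, 230.0], 0.59)]
```

View pics/c6.png

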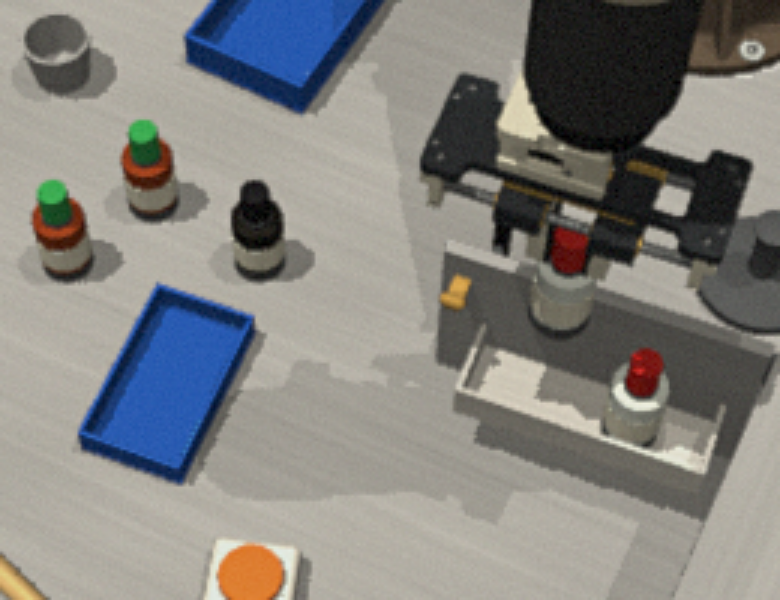

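```bash
python3 -m inch '-0.003 -0.008 0 0 0 0 0;-0.005 -0.013 0 0 0 0 0;-0.0075 -0.0197 0 0 0 0 0;-0.0075 -0.0197 0 0 0 0 0;-0.0075 -0.0197 0 0 0 0 0;-0.0075 -0.0197 0 0 0 0 0;-0.0075 -0.0197 0 0 0 0 0;-0.0075 -0.0197 0 0 0 0 0;-0.0075 -0.0197 0 0 0 0 0;-0.0075 -0.0197 0 0 0 0 0;-0.0075 -0.0197 0 0 0 0 0;-0.0075 -0.0197 0 0 0 0 0;-0.0075 -0.0197 0 0 0 0 0;-0.0075 -0.0197 0 0 0 0 0;-0.005 -0.013 0 0 0 0 0;-0.0016 -0.0053 0 0 0 0 0;0 0 0 0 0 0 0' && python3 -m inch '0 0 0.01 0 0 0 0;0 0 0.015 0 0 0 0;0 0 0.02 0 0 0 0;0 0 0.02 0 0 0 0;0 0 0.02 0 0 0 0;0 0 0.02 0 0 0 0;0 0 0.02 0 0 0 0;0 0 0.015 0 0 0 0;0 0 0.01 0 0 0 0;0 0 0.01 0 0 0 0;0 0 0.005 0 0 0 0;0 0 0 0 0 0 0'
python3 - <<'E'
from h import *
im,p=snap('scene','sc7.png')
cv2.imwrite('pics/c7.png',cv2.resize(im[150:350,190:450][:,:,::-1],None,fx=3,fy=3))
im,p=snap('side','si7.png')
cv2.imwrite('pics/s7.png',cv2.resize(im[180:320,300:500][:,:,::-1],None,fx=4,fy=4))
E
```

```text
time_s: 15.4
tcp_pos: [0.6265, -0.213, 0.2441]
eef_rot: [180.0, -0.1, -174.9]
contact_force: [-0.1, -0.3, -1.0]
gripper_width: 0.0232
time_s: 16.4
tcp_pos: [0.6263, -0.2114, 0.0796]
eef_rot: [180.0, -0.1, -174.8]
contact_force: [0.1, -0.5, -1.9]
gripper_width: 0.0237
```

View pics/c7.png

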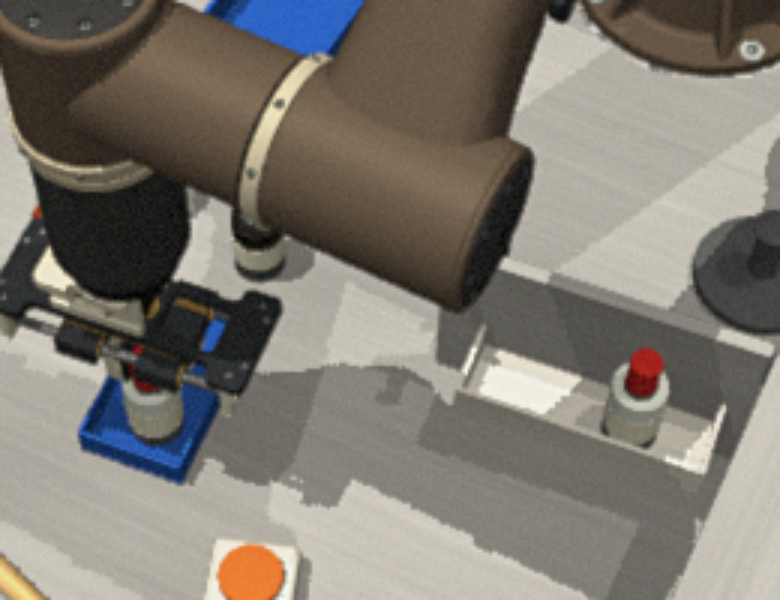

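View pics/s7.png

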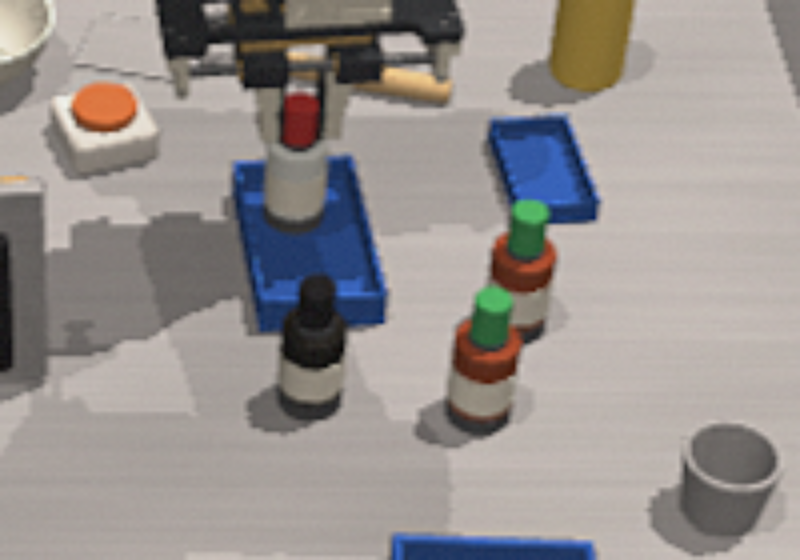

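The held jar is over the tray's far end, inside the walls. I lower it the last millimetres and release.

```bash
python3 -m inch '0 -0.001 0.002 0 0 0 0;0 0 0.0015 0 0 0 0;0 0 0.001 0 0 0 0;0 0 0 0 0 0 0;0 0 0 0 0 0 0' && python3 -m inch '0 0 0 0 0 0 0.27;0 0 0 0 0 0 0.3;0 0 0 0 0 0 0.35;0 0 0 0 0 0 0.4;0 0 0 0 0 0 0.45;0 0 0 0 0 0 0.45;0 0 -0.01 0 0 0 0.45;0 0 -0.015 0 0 0 0.45;0 0 -0.02 0 0 0 0.45;0 0 -0.02 0 0 0 0.45;0 0 -0.02 0 0 0 0.45;0 0 -0.02 0 0 0 0.45;0 0 -0.02 0 0 0 0.45;0 0 -0.02 0 0 0 0.45;0 0 -0.02 0 0 0 0.45;0 0 0 0 0 0 0.45'
python3 - <<'E'
from h import *
imw,p=snap('wrist','w8.png')
s=r.get_state(); print(s['tcp_pos'],totool(np.array([.4935,.1205])-s['tcp_pos'][:2],s['eef_rot'][2]))
t=s['tcp_pos']; print(np.round(proj(p,[t[0],t[1],.104])))
E
```

```text
time_s: 16.92
tcp_pos: [0.6269, -0.2129, 0.0762]
eef_rot: [-180.0, 0.0, -174.8]
contact_force: [0.8, -1.2, -1.2]
gripper_width: 0.0239
time_s: 18.25
tcp_pos: [0.6287, -0.2136, 0.247]
eef_rot: [-179.8, 0.4, -174.8]
contact_force: [-0.3, -1.2, 0.4]
gripper_width: 0.0395
[ 0.62807393 -0.21320818  0.24473285] [0.10367467 0.34456183]
[316. 216.]
```

View pics/w8.png

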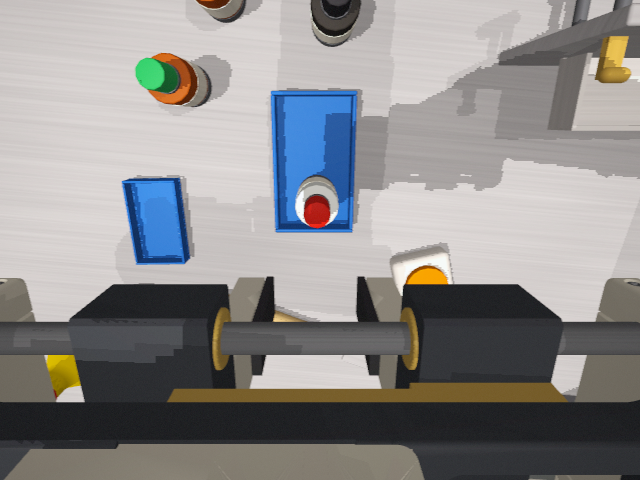

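```bash
python3 -m inch '0.0058 0.0191 0 0 0 0 0.45;0.0058 0.0191 0 0 0 0 0.45;0.0058 0.0191 0 0 0 0 0.45;0.0058 0.0191 0 0 0 0 0.45;0.0058 0.0191 0 0 0 0 0.45;0.0058 0.0191 0 0 0 0 0.45;0.0058 0.0191 0 0 0 0 0.45;0.0058 0.0191 0 0 0 0 0.45;0.0058 0.0191 0 0 0 0 0.45;0.0058 0.0191 0 0 0 0 0.45;0.0058 0.0191 0 0 0 0 0.45;0.0058 0.0191 0 0 0 0 0.45;0.0058 0.0191 0 0 0 0 0.45;0.0058 0.0191 0 0 0 0 0.45;0.0058 0.0191 0 0 0 0 0.45;0.0058 0.0191 0 0 0 0 0.45;0.0058 0.0191 0 0 0 0 0.45;0.0055 0.0191 0 0 0 0 0.45;0 0 0 0 0 0 0.45;0 0 0 0 0 0 0.45'
python3 - <<'E'
from h import *
imw,p=snap('wrist','w9.png')
s=r.get_state(); t=s['tcp_pos']; print(t,np.round(proj(p,[.4935,.1205,.155])),np.round(proj(p,[.4935,.1305,.155])),totool(np.array([.4935,.1205])-t[:2],s['eef_rot'][2]))
cv2.imwrite('pics/c9.png',cv2.resize(imw[150:300,200:420][:,:,::-1],None,fx=3,fy=3))
E
```

```text
time_s: 19.97
tcp_pos: [0.4915, 0.1206, 0.241]
eef_rot: [-180.0, -0.0, -174.7]
contact_force: [-0.1, 0.4, 0.9]
gripper_width: 0.0392
[0.49173306 0.12014036 0.24096116] [315. 241.] [329. 242.] [-0.00179249  0.000196  ]
```

View pics/c9.png

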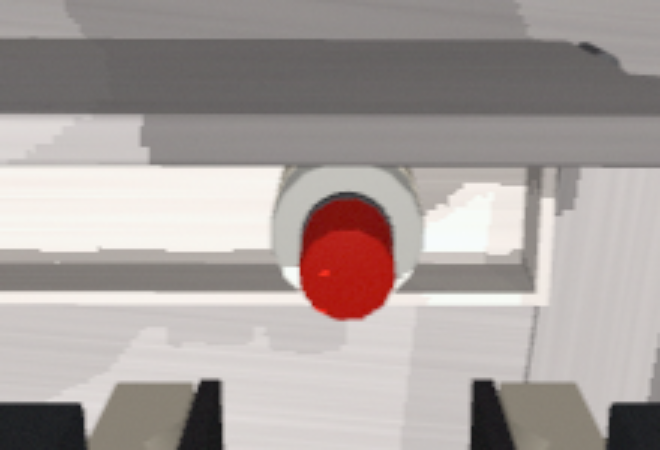

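The cap centre is at (316,242), where I predicted (315,241), so I go down and grip.

```bash
python3 -m inch '-0.002 0 0.015 0 0 0 0.45;0 0 0.02 0 0 0 0.45;0 0 0.02 0 0 0 0.45;0 0 0.02 0 0 0 0.45;0 0 0.015 0 0 0 0.45;0 0 0.015 0 0 0 0.45;0 0 0.01 0 0 0 0.45;0 0 0 0 0 0 0.45;0 0 0 0 0 0 0;0 0 0 0 0 0 0;0 0 0 0 0 0 0;0 0 0 0 0 0 0;0 0 0 0 0 0 0' 30 && python3 -m inch '0 0 -0.005 0 0 0 0;0 0 -0.01 0 0 0 0;0 0 -0.015 0 0 0 0;0 0 -0.015 0 0 0 0;0 0 -0.015 0 0 0 0;0 0 -0.015 0 0 0 0;0 0 -0.015 0 0 0 0;0 0 -0.015 0 0 0 0;0 0 -0.015 0 0 0 0;0 0 0 0 0 0 0'
python3 - <<'E'
from h import *
im,p=snap('scene','sc10.png')
cv2.imwrite('pics/c10.png',cv2.resize(im[150:350,190:450][:,:,::-1],None,fx=3,fy=3))
s=r.get_state(); print(s['tcp_pos'])
for d in [(.560,-.220)]: print(totool(np.array(d)-s['tcp_pos'][:2],s['eef_rot'][2]).round(4))
E
```

```text
time_s: 21.1
tcp_pos: [0.4946, 0.1205, 0.127]
eef_rot: [180.0, 0.1, -174.8]
contact_force: [-0.0, -0.7, 3.5]
gripper_width: 0.0229
time_s: 21.93
tcp_pos: [0.4954, 0.1208, 0.2501]
eef_rot: [179.9, 0.3, -174.8]
contact_force: [0.3, 1.2, 0.4]
gripper_width: 0.0233
[0.49476144 0.12064694 0.24830008]
[-0.034  -0.3452]
```

View pics/c10.png

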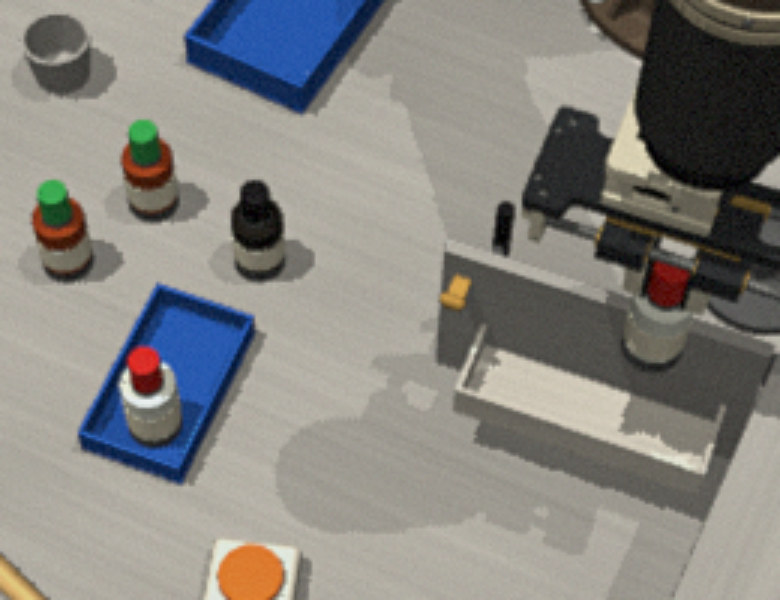

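```bash
python3 -m inch '-0.002 -0.008 0 0 0 0 0;-0.002 -0.014 0 0 0 0 0;-0.002 -0.02 0 0 0 0 0;-0.002 -0.02 0 0 0 0 0;-0.002 -0.02 0 0 0 0 0;-0.002 -0.02 0 0 0 0 0;-0.002 -0.02 0 0 0 0 0;-0.002 -0.02 0 0 0 0 0;-0.002 -0.02 0 0 0 0 0;-0.002 -0.02 0 0 0 0 0;-0.002 -0.02 0 0 0 0 0;-0.002 -0.02 0 0 0 0 0;-0.002 -0.02 0 0 0 0 0;-0.002 -0.02 0 0 0 0 0;-0.002 -0.02 0 0 0 0 0;-0.002 -0.02 0 0 0 0 0;-0.002 -0.02 0 0 0 0 0;-0.0 -0.02 0 0 0 0 0;0 -0.003 0 0 0 0 0;0 0 0 0 0 0 0' && python3 -m inch '0 0 0.01 0 0 0 0;0 0 0.015 0 0 0 0;0 0 0.02 0 0 0 0;0 0 0.02 0 0 0 0;0 0 0.02 0 0 0 0;0 0 0.02 0 0 0 0;0 0 0.02 0 0 0 0;0 0 0.015 0 0 0 0;0 0 0.01 0 0 0 0;0 0 0.01 0 0 0 0;0 0 0.005 0 0 0 0;0 0 0 0 0 0 0'
python3 - <<'E'
from h import *
im,p=snap('scene','sc11.png')
im2,p=snap('side','si11.png')
o=np.hstack([cv2.resize(im[230:340,200:300],None,fx=4,fy=4),cv2.resize(im2[180:290,330:430],None,fx=4,fy=4)])
cv2.imwrite('pics/c11.png',o[:,:,::-1])
E
```

```text
time_s: 23.65
tcp_pos: [0.5584, -0.2216, 0.2447]
eef_rot: [180.0, -0.1, -174.9]
contact_force: [-0.3, 0.5, -0.3]
gripper_width: 0.0232
time_s: 24.65
tcp_pos: [0.5587, -0.2198, 0.08]
eef_rot: [180.0, -0.1, -174.8]
contact_force: [0.4, 0.3, -0.4]
gripper_width: 0.0231
```

View pics/c11.png

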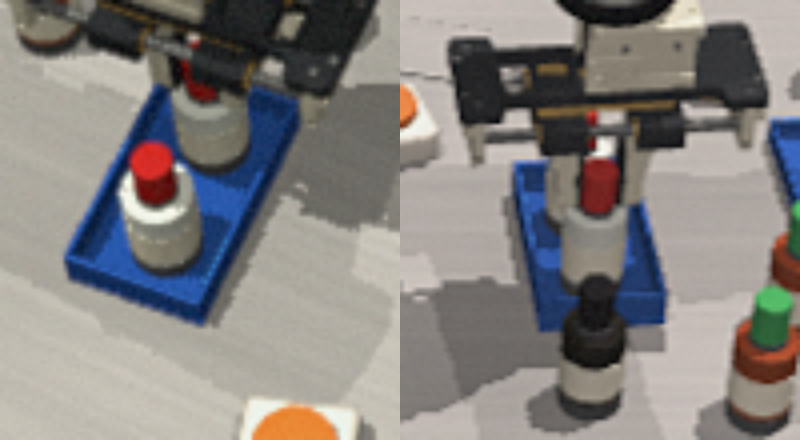

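The second jar is inside the tray, clear of the first and of the pepper. I lower and release it.

```bash
python3 -m inch '0 0 0.002 0 0 0 0;0 0 0.0015 0 0 0 0;0 0 0.001 0 0 0 0;0 0 0 0 0 0 0;0 0 0 0 0 0 0' && python3 -m inch '0 0 0 0 0 0 0.27;0 0 0 0 0 0 0.3;0 0 0 0 0 0 0.35;0 0 0 0 0 0 0.4;0 0 0 0 0 0 0.45;0 0 0 0 0 0 0.45;0 0 -0.01 0 0 0 0.45;0 0 -0.015 0 0 0 0.45;0 0 -0.02 0 0 0 0.45;0 0 -0.02 0 0 0 0.45;0 0 -0.02 0 0 0 0.45;0 0 -0.02 0 0 0 0.45;0 0 -0.02 0 0 0 0.45;0 0 -0.02 0 0 0 0.45;0 0 -0.02 0 0 0 0.45;0 0 0 0 0 0 0.45'
python3 - <<'E'
from h import *
imw,p=snap('wrist','w12.png')
ims,p2=snap('scene','sc12.png'); 
print([(np.round(d['xy']).tolist(),round(d['p'],2)) for d in r.recognise('full0','scene')])
s=r.get_state(); t=s['tcp_pos']; print(t, s['joints'].round(1))
for X in ([.527,-.349,.1],[.444,-.318,.1],[.457,-.206,.1]): print(np.round(proj(p,X)))
cv2.imwrite('pics/c12.png',cv2.resize(ims[150:350,190:450][:,:,::-1],None,fx=3,fy=3))
E
```

```text
time_s: 25.17
tcp_pos: [0.5592, -0.2203, 0.0767]
eef_rot: [-180.0, 0.0, -174.8]
contact_force: [-0.7, -0.7, -1.8]
gripper_width: 0.0233
time_s: 26.5
tcp_pos: [0.561, -0.221, 0.2472]
eef_rot: [-179.8, 0.4, -174.8]
contact_force: [0.8, 0.1, 1.0]
gripper_width: 0.0397
[([241.0, 213.0], 0.84), ([209.0, 226.0], 0.78)]
[ 0.55899151 -0.2201359   0.24195901] [ -2.9  13.1  -7.8  -0.  -69.1 -81.9]
[167. 163.]
[204.  57.]
[347.  90.]
```

View pics/c12.png

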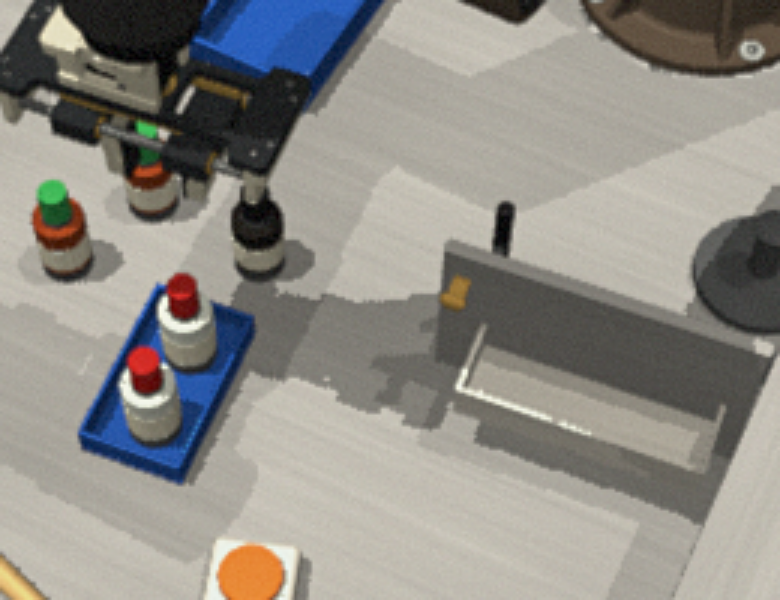

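View pics/w12.png

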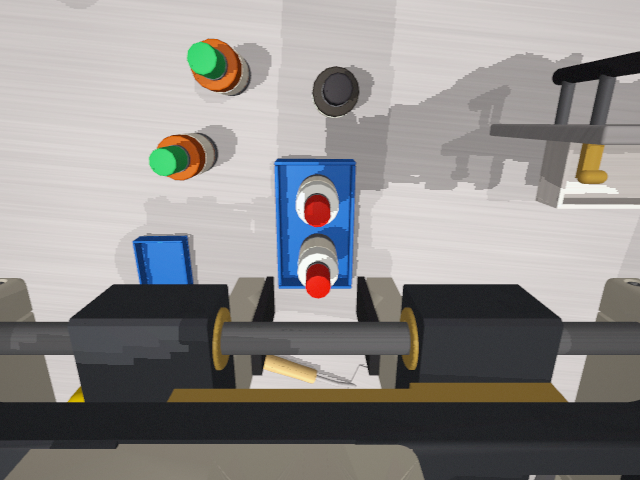

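```bash
python3 - <<'E'
from h import *
imw,p=snap('wrist','w13.png')
s=r.get_state(); t=s['tcp_pos']
for u in [(163.5,162),(202.5,57)]:
    X=back(p,u,.1); print(X.round(4),totool(X[:2]-t[:2],s['eef_rot'][2]).round(4))
E
```

```text
[ 0.5228 -0.3482  0.1   ] [ 0.0473 -0.1243]
[ 0.4413 -0.3163  0.1   ] [ 0.1256 -0.0852]
```

```bash
python3 -m inch '0.0059 -0.0155 0 0 0 0 0.5;0.0059 -0.0155 0 0 0 0 0.5;0.0059 -0.0155 0 0 0 0 0.5;0.0059 -0.0155 0.007 0 0 0 0.5;0.0059 -0.0155 0.007 0 0 0 0.5;0.0059 -0.0155 0.007 0 0 0 0.5;0.0059 -0.0155 0.007 0 0 0 0.5;0.0059 -0.0155 0.007 0 0 0 0.5;0 0 0.006 0 0 0 0.5;0 0 0 0 0 0 0.5;0 0 0 0 0 0 0.5'
python3 - <<'E'
from h import *
s=r.get_state(); t=s['tcp_pos']
imw,p=snap('wrist','w14.png')
print(t,np.round(proj(p,[*t[:2],.1])))
g=cv2.inRange(cv2.cvtColor(imw,cv2.COLOR_RGB2HSV),(45,120,150),(85,255,255))
n,l,st,c=cv2.connectedComponentsWithStats(g)
for i in range(1,n):
    if st[i,4]>100:
        u=c[i]; X=back(p,u,.1); print(u.round(1),st[i],X.round(4),totool(X[:2]-t[:2],s['eef_rot'][2]).round(4))
cv2.imwrite('pics/c14.png',cv2.resize(imw[100:300,200:420][:,:,::-1],None,fx=3,fy=3))
E
```

```text
time_s: 27.62
tcp_pos: [0.523, -0.3477, 0.1996]
eef_rot: [180.0, -0.1, -174.8]
contact_force: [0.4, -0.2, 0.3]
gripper_width: 0.0439
[ 0.52295348 -0.34767505  0.1996005 ] [315. 233.]
[362.9 123.9] [348 110  34  33 705] [ 0.4425 -0.3221  0.1   ] [0.0778 0.0327]
```

View pics/c14.png

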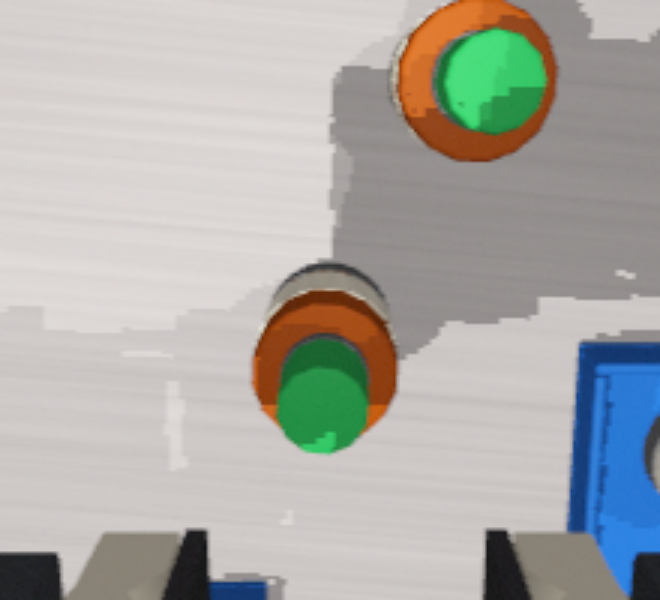

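```bash
python3 - <<'E'
from h import *
p=r.camera_params('wrist'); s=r.get_state(); t=s['tcp_pos']
X=back(p,(307.7,236.7),.1); print(X.round(4),totool(X[:2]-t[:2],s['eef_rot'][2]).round(4))
p=r.camera_params('scene'); print([back(p,u,.1).round(3) for u in [(208,215),(237.5,194)]])
E
```

```text
[ 0.5272 -0.3528  0.1   ] [-0.0033 -0.0055]
[array([ 0.527, -0.347,  0.1  ]), array([ 0.444, -0.316,  0.1  ])]
```

```bash
python3 -m inch '-0.0033 -0.005 0 0 0 0 0.5;0 0 0.015 0 0 0 0.5;0 0 0.02 0 0 0 0.5;0 0 0.02 0 0 0 0.5;0 0 0.02 0 0 0 0.5;0 0 0.02 0 0 0 0.5;0 0 0.015 0 0 0 0.5;0 0 0.01 0 0 0 0.5;0 0 0.008 0 0 0 0.5;0 0 0 0 0 0 0.5;0 0 0 0 0 0 0;0 0 0 0 0 0 0;0 0 0 0 0 0 0;0 0 0 0 0 0 0;0 0 0 0 0 0 0;0 0 0 0 0 0 0' 35
python3 - <<'E'
from h import *
im2,p=snap('side','si15.png')
cv2.imwrite('pics/c15.png',cv2.resize(im2[190:310,340:500],None,fx=4,fy=4)[:,:,::-1])
print(r.get_state()['tcp_pos'])
E
```

```text
time_s: 29.0
tcp_pos: [0.5278, -0.3531, 0.0735]
eef_rot: [-179.9, 0.1, -174.8]
contact_force: [0.6, -0.0, 3.5]
gripper_width: 0.0234
[ 0.52774127 -0.35309261  0.07348266]
```

View pics/c15.png

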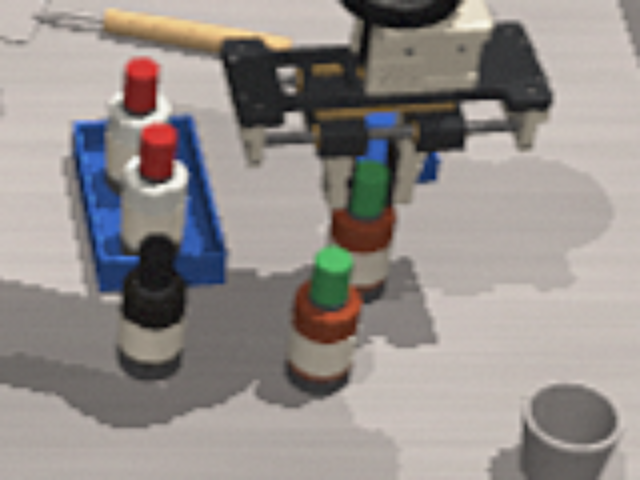

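```bash
python3 -m inch '0 0 -0.005 0 0 0 0;0 0 -0.01 0 0 0 0;0 0 -0.016 0 0 0 0;0 0 -0.02 0 0 0 0;0 0 -0.02 0 0 0 0;0 0 -0.02 0 0 0 0;0 0 -0.02 0 0 0 0;0 0 -0.02 0 0 0 0;0 0 -0.02 0 0 0 0;0 0 -0.02 0 0 0 0;0 0 -0.015 0 0 0 0;0 0 0 0 0 0 0;0 0 0 0 0 0 0'
python3 - <<'E'
from h import *
a=np.radians(4.5)
for X in [(.4984,.0534),(.4948,.1205)]: print((todoor(X,a)-[.028,-.115]).round(4))
im,p=snap('scene','sc16.png')
c=im[230:340,310:450].copy(); c=cv2.resize(c,None,fx=5,fy=5)
for x,y,z in [(-.03,-.13,.111),(-.042,-.13,.111),(.028,-.091,.03),(.028,.091,.03),(.028,-.091,0),(-.028,-.091,0),(-.028,.091,0)]:
    u=proj(p,[*rackw(x,y,a),.055+z]); cv2.circle(c,(int((u[0]-310)*5),int((u[1]-230)*5)),4,(0,255,0),-1)
cv2.imwrite('pics/c16.png',c[:,:,::-1])
s=r.get_state(); t=s['tcp_pos']; print(t)
print(rackw(0,.04,a),totool(rackw(0,.04,a)-t[:2],s['eef_rot'][2]).round(4))
E
```

```text
time_s: 30.13
tcp_pos: [0.5272, -0.3526, 0.2595]
eef_rot: [-180.0, 0.1, -174.8]
contact_force: [-0.1, 0.1, -2.2]
gripper_width: 0.0231
[-0.0005 -0.0342]
[0.0012 0.033 ]
[ 0.5267531  -0.35229051  0.258222  ]
[0.49309812 0.12742805] [-0.0099  0.4808]
```

View pics/c16.png

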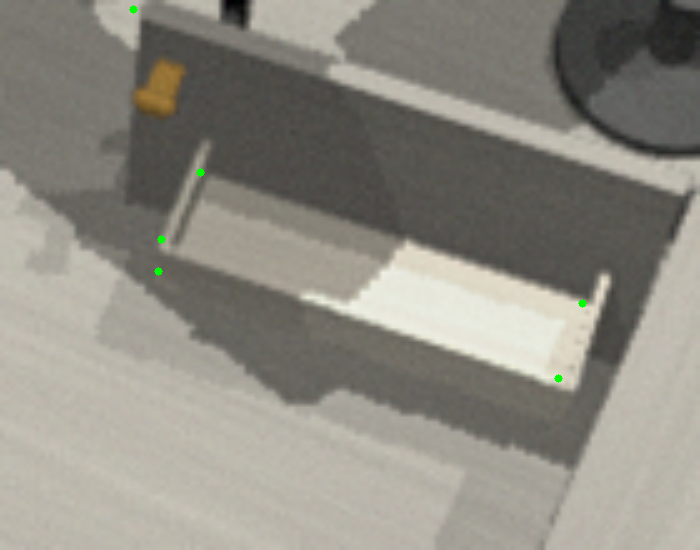

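```bash
python3 -m inch '0 0.01 0 0 0 0 0;-0.0005 0.018 0 0 0 0 0;-0.0005 0.025 0 0 0 0 0;-0.0005 0.025 0 0 0 0 0;-0.0005 0.025 0 0 0 0 0;-0.0005 0.025 0 0 0 0 0;-0.0005 0.025 0 0 0 0 0;-0.0005 0.025 0 0 0 0 0;-0.0005 0.025 0 0 0 0 0;-0.0005 0.025 0 0 0 0 0;-0.0005 0.025 0 0 0 0 0;-0.0005 0.025 0 0 0 0 0;-0.0005 0.025 0 0 0 0 0;-0.0005 0.025 0 0 0 0 0;-0.0005 0.025 0 0 0 0 0;-0.0005 0.025 0 0 0 0 0;-0.0005 0.025 0 0 0 0 0;-0.0005 0.025 0 0 0 0 0;-0.0005 0.025 0 0 0 0 0;-0.0005 0.016 0 0 0 0 0' && python3 -m inch '0 0.008 0 0 0 0 0;0 0 0 0 0 0 0;0 0 0 0 0 0 0;0 0 0 0 0 0 0'
python3 - <<'E'
from h import *
a=np.radians(4.5)
s=r.get_state(); t=s['tcp_pos']; print(t)
g=rackw(0,.036,a);print(g,totool(g-t[:2],s['eef_rot'][2]).round(4))
im,p=snap('wrist','w17.png');snap('scene','sc17.png')
E
```

```text
time_s: 31.85
tcp_pos: [0.4929, 0.1171, 0.2574]
eef_rot: [-180.0, -0.1, -174.7]
contact_force: [0.3, -0.4, -0.9]
gripper_width: 0.0233
time_s: 32.18
tcp_pos: [0.493, 0.1226, 0.2581]
eef_rot: [-180.0, -0.1, -174.8]
contact_force: [-1.1, 0.9, -0.5]
gripper_width: 0.0234
[0.49296346 0.1225923  0.25810304]
[0.49341195 0.12344039] [-0.0005  0.0008]
```

View pics/w17.png

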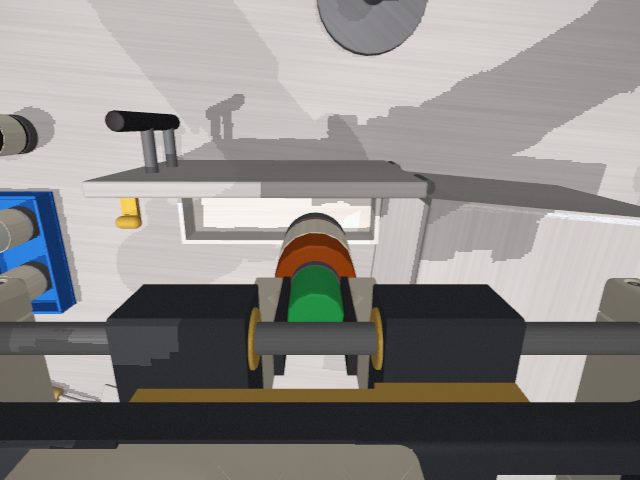

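View pics/sc17.png

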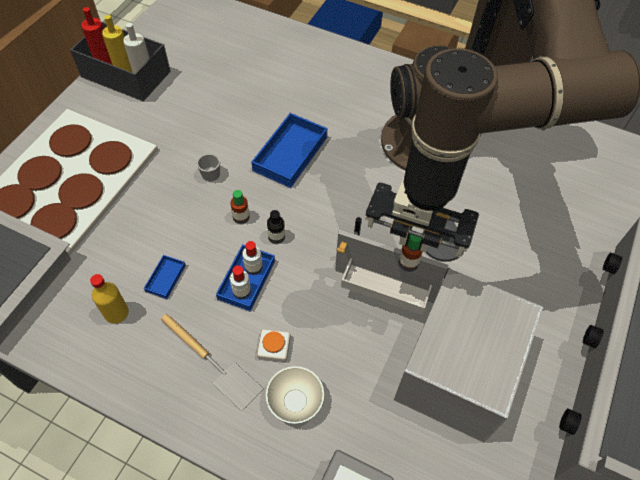

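```bash
python3 -m inch '0 0 0.01 0 0 0 0;0 0 0.015 0 0 0 0;0 0 0.018 0 0 0 0;0 0 0.018 0 0 0 0;0 0 0.018 0 0 0 0;0 0 0.015 0 0 0 0;0 0 0.01 0 0 0 0;0 0 0.01 0 0 0 0;0 0 0.006 0 0 0 0;0 0 0.003 0 0 0 0;0 0 0 0 0 0 0;0 0 0 0 0 0 0'
python3 - <<'E'
from h import *
a=np.radians(4.5)
s=r.get_state(); t=s['tcp_pos']; print(t, (todoor(t,a)-[.028,-.115]).round(4))
im,p=snap('scene','sc18.png')
cv2.imwrite('pics/c18.png',cv2.resize(im[210:330,320:460],None,fx=5,fy=5)[:,:,::-1])
E
```

```text
time_s: 33.28
tcp_pos: [0.4937, 0.1233, 0.136]
eef_rot: [180.0, 0.0, -174.8]
contact_force: [-0.3, -0.3, -0.9]
gripper_width: 0.0233
[0.49372666 0.12333358 0.13599435] [0.0003 0.0359]
```

View pics/c18.png

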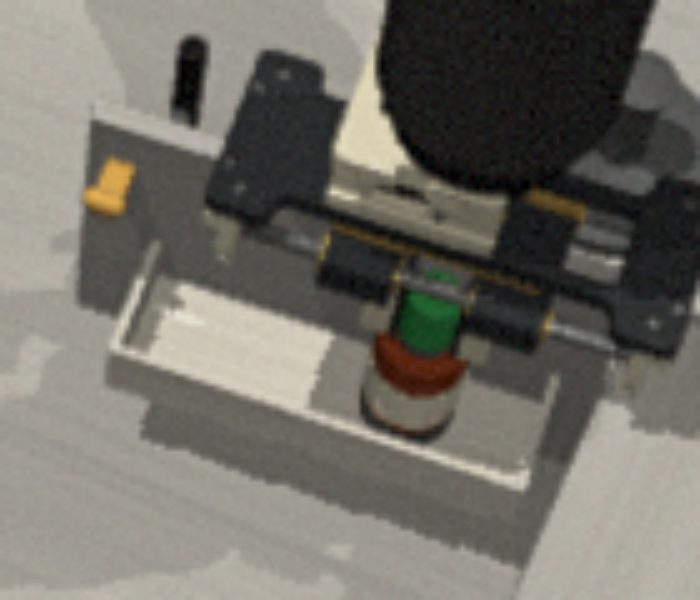

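The jar hangs inside the trough about 7 mm above its floor. I lower the rest, release, and rise.

```bash
python3 -m inch '0 0 0.003 0 0 0 0;0 0 0.002 0 0 0 0;0 0 0.001 0 0 0 0;0 0 0.001 0 0 0 0;0 0 0 0 0 0 0;0 0 0 0 0 0 0' && python3 -m inch '0 0 0 0 0 0 0.27;0 0 0 0 0 0 0.3;0 0 0 0 0 0 0.35;0 0 0 0 0 0 0.4;0 0 0 0 0 0 0.45;0 0 0 0 0 0 0.45;0 0 -0.01 0 0 0 0.45;0 0 -0.015 0 0 0 0.45;0 0 -0.02 0 0 0 0.45;0 0 -0.02 0 0 0 0.45;0 0 -0.02 0 0 0 0.45;0 0 -0.02 0 0 0 0.45;0 0 -0.01 0 0 0 0.45;0 0 0 0 0 0 0.45'
python3 - <<'E'
from h import *
im,p=snap('wrist','w19.png');snap('scene','sc19.png')
p=r.camera_params('scene')
print([(np.round(d['xy']).tolist(),round(d['p'],2)) for d in r.recognise('full0','scene')])
s=r.get_state(); t=s['tcp_pos']; print(t,totool(np.array([.444,-.319])-t[:2],s['eef_rot'][2]).round(4))
E
```

```text
time_s: 33.83
tcp_pos: [0.4934, 0.1232, 0.1286]
eef_rot: [180.0, 0.0, -174.8]
contact_force: [0.0, 0.8, -0.7]
gripper_width: 0.0235
time_s: 35.0
tcp_pos: [0.4946, 0.1237, 0.2466]
eef_rot: [179.9, 0.3, -174.8]
contact_force: [0.1, 0.2, -0.5]
gripper_width: 0.0391
[([239.0, 206.0], 0.95)]
[0.49284706 0.12303314 0.24277818] [ 0.0886 -0.4358]
```

View pics/w19.png

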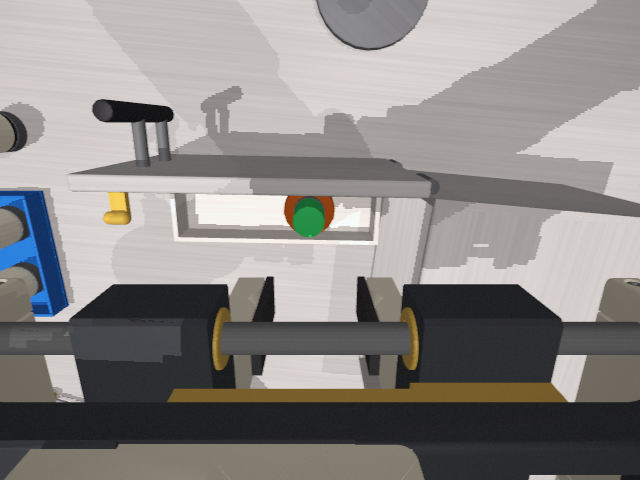

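View pics/sc19.png

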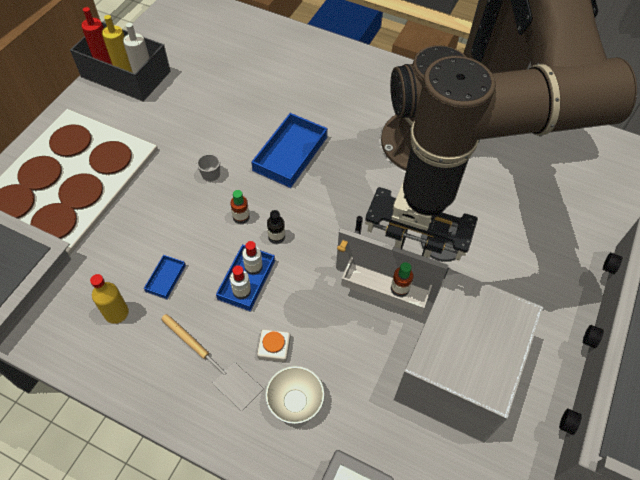

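```bash
python3 -m inch '0.0049 -0.0242 0 0 0 0 0.5;0.0049 -0.0242 0 0 0 0 0.5;0.0049 -0.0242 0 0 0 0 0.5;0.0049 -0.0242 0 0 0 0 0.5;0.0049 -0.0242 0 0 0 0 0.5;0.0049 -0.0242 0 0 0 0 0.5;0.0049 -0.0242 0 0 0 0 0.5;0.0049 -0.0242 0 0 0 0 0.5;0.0049 -0.0242 0 0 0 0 0.5;0.0049 -0.0242 0 0 0 0 0.5;0.0049 -0.0242 0 0 0 0 0.5;0.0049 -0.0242 0 0 0 0 0.5;0.0049 -0.0242 0 0 0 0 0.5;0.0049 -0.0242 0.006 0 0 0 0.5;0.0049 -0.0242 0.006 0 0 0 0.5;0.0049 -0.0242 0.006 0 0 0 0.5;0.0049 -0.0242 0.006 0 0 0 0.5;0.0049 -0.0242 0.006 0 0 0 0.5;0 0 0.01 0 0 0 0.5;0 0 0 0 0 0 0.5' && python3 -m inch '0 0 0 0 0 0 0.5;0 0 0 0 0 0 0.5'
python3 - <<'E'
from h import *
s=r.get_state(); t=s['tcp_pos']
imw,p=snap('wrist','w20.png')
print(t,np.round(proj(p,[*t[:2],.1])),np.round(proj(p,[.444,-.319,.1])))
cv2.imwrite('pics/c20.png',cv2.resize(imw[100:300,200:420][:,:,::-1],None,fx=3,fy=3))
E
```

```text
time_s: 36.82
tcp_pos: [0.443, -0.3188, 0.2]
eef_rot: [179.8, -0.3, -175.0]
contact_force: [-1.2, 0.2, -0.4]
gripper_width: 0.0436
time_s: 36.98
tcp_pos: [0.445, -0.3181, 0.2034]
eef_rot: [180.0, -0.0, -174.8]
contact_force: [-0.1, 0.2, 0.8]
gripper_width: 0.0436
[ 0.4450098  -0.31805566  0.20338253] [315. 231.] [314. 230.]
```

View pics/c20.png

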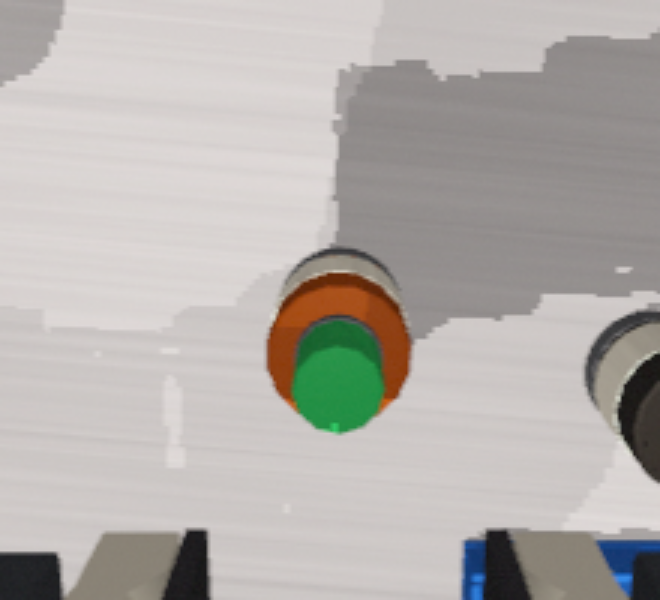

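```bash
python3 -m inch '0.0005 -0.0016 0 0 0 0 0.5;0 0 0.015 0 0 0 0.5;0 0 0.02 0 0 0 0.5;0 0 0.02 0 0 0 0.5;0 0 0.02 0 0 0 0.5;0 0 0.02 0 0 0 0.5;0 0 0.015 0 0 0 0.5;0 0 0.01 0 0 0 0.5;0 0 0.01 0 0 0 0.5;0 0 0 0 0 0 0.5;0 0 0 0 0 0 0;0 0 0 0 0 0 0;0 0 0 0 0 0 0;0 0 0 0 0 0 0;0 0 0 0 0 0 0;0 0 0 0 0 0 0' 35
python3 -m inch '0 0 -0.005 0 0 0 0;0 0 -0.01 0 0 0 0;0 0 -0.016 0 0 0 0;0 0 -0.02 0 0 0 0;0 0 -0.02 0 0 0 0;0 0 -0.02 0 0 0 0;0 0 -0.02 0 0 0 0;0 0 -0.02 0 0 0 0;0 0 -0.02 0 0 0 0;0 0 -0.02 0 0 0 0;0 0 -0.015 0 0 0 0;0 0 0 0 0 0 0;0 0 0 0 0 0 0'
python3 - <<'E'
from h import *
im,p=snap('scene','sc21.png')
cv2.imwrite('pics/c21.png',cv2.resize(im[130:330,180:450][:,:,::-1],None,fx=2.9,fy=2.9))
s=r.get_state(); t=s['tcp_pos']; a=np.radians(4.5); g=rackw(0,-.03,a)
for q in [(.56,-.18),g]: print(t,q,totool(np.array(q)-t[:2],s['eef_rot'][2]).round(4))
E
```

```text
time_s: 38.37
tcp_pos: [0.4453, -0.3204, 0.0744]
eef_rot: [-180.0, 0.1, -174.8]
contact_force: [-0.9, 1.6, 7.0]
gripper_width: 0.0233
time_s: 39.45
tcp_pos: [0.4448, -0.3202, 0.2605]
eef_rot: [-180.0, 0.1, -174.8]
contact_force: [0.3, 0.3, -2.7]
gripper_width: 0.0232
[ 0.44426633 -0.31993425  0.25929751] (0.56, -0.18) [-0.1279  0.1289]
[ 0.44426633 -0.31993425  0.25929751] [0.49859025 0.05764384] [-0.0882  0.3711]
```

View pics/c21.png

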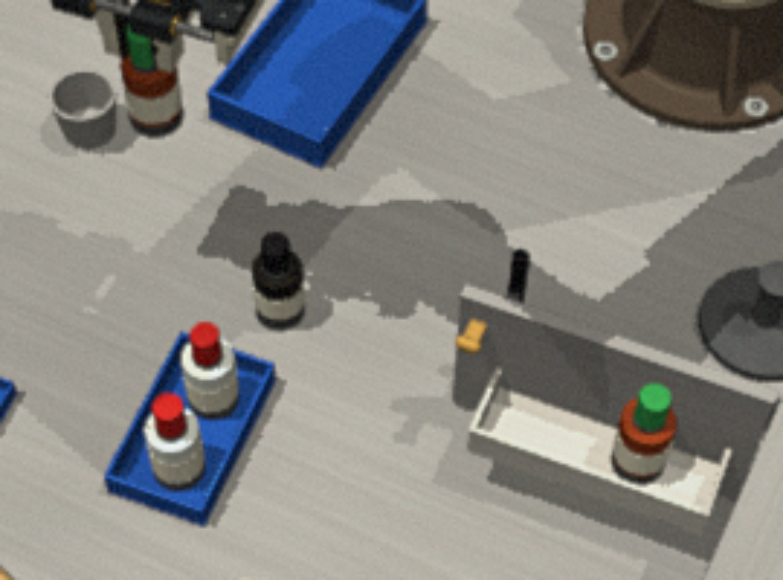

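```bash
python3 -m inch '-0.0088 0.0165 0 0 0 0 0;-0.0088 0.0165 0 0 0 0 0;-0.0088 0.0165 0 0 0 0 0;-0.0088 0.0165 0 0 0 0 0;-0.0088 0.0165 0 0 0 0 0;-0.0088 0.0165 0 0 0 0 0;-0.0088 0.0165 0 0 0 0 0;-0.0088 0.0165 0 0 0 0 0;-0.0088 0.0165 0 0 0 0 0;-0.0088 0.0165 0 0 0 0 0;0 0.0235 0 0 0 0 0;0 0.0235 0 0 0 0 0;0 0.0235 0 0 0 0 0;0 0.0235 0 0 0 0 0;0 0.0235 0 0 0 0 0;0 0.0235 0 0 0 0 0;0 0.0235 0 0 0 0 0;0 0.0235 0 0 0 0 0;0 0.013 0 0 0 0 0;0 0.005 0 0 0 0 0' && python3 -m inch '0 0 0 0 0 0 0;0 0 0 0 0 0 0;0 0 0 0 0 0 0'
python3 - <<'E'
from h import *
a=np.radians(4.5)
s=r.get_state(); t=s['tcp_pos']; print(t)
g=rackw(0,-.03,a);print(g,totool(g-t[:2],s['eef_rot'][2]).round(4))
im,p=snap('wrist','w22.png')
E
```

```text
time_s: 41.17
tcp_pos: [0.4978, 0.0587, 0.2582]
eef_rot: [-180.0, -0.1, -174.7]
contact_force: [0.0, 0.5, -1.7]
gripper_width: 0.0229
time_s: 41.42
tcp_pos: [0.4985, 0.0565, 0.2591]
eef_rot: [-180.0, -0.1, -174.8]
contact_force: [0.4, 0.3, -1.0]
gripper_width: 0.0235
[0.49845216 0.0564949  0.2590838 ]
[0.49859025 0.05764384] [-0.0002  0.0011]
```

View pics/w22.png

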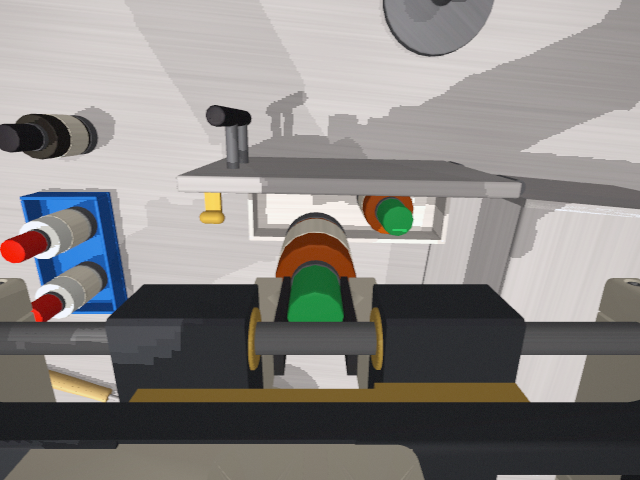

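```bash
python3 -m inch '0 0 0.01 0 0 0 0;0 0 0.015 0 0 0 0;0 0 0.018 0 0 0 0;0 0 0.018 0 0 0 0;0 0 0.018 0 0 0 0;0 0 0.015 0 0 0 0;0 0 0.01 0 0 0 0;0 0 0.01 0 0 0 0;0 0 0.006 0 0 0 0;0 0 0.003 0 0 0 0;0 0 0 0 0 0 0;0 0 0 0 0 0 0'
python3 - <<'E'
from h import *
a=np.radians(4.5)
s=r.get_state(); t=s['tcp_pos']; print(t, (todoor(t,a)-[.028,-.115]).round(4))
im,p=snap('scene','sc23.png')
cv2.imwrite('pics/c23.png',cv2.resize(im[210:330,320:460],None,fx=5,fy=5)[:,:,::-1])
E
```

```text
time_s: 42.47
tcp_pos: [0.4991, 0.0573, 0.137]
eef_rot: [180.0, 0.0, -174.8]
contact_force: [0.5, -0.6, -1.7]
gripper_width: 0.023
[0.49906652 0.05726556 0.13698445] [ 0.0004 -0.0304]
```

View pics/c23.png

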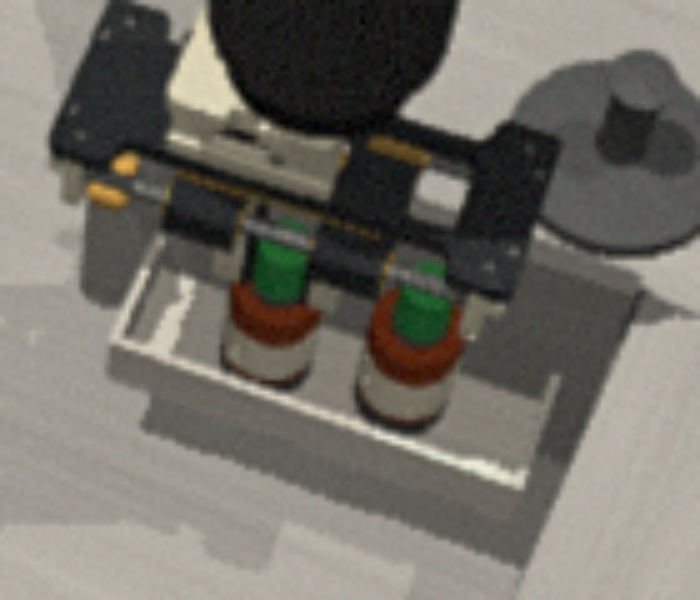

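```bash
python3 -m inch '0 0 0.003 0 0 0 0;0 0 0.002 0 0 0 0;0 0 0.001 0 0 0 0;0 0 0.001 0 0 0 0;0 0 0 0 0 0 0;0 0 0 0 0 0 0' && python3 -m inch '0 0 0 0 0 0 0.27;0 0 0 0 0 0 0.3;0 0 0 0 0 0 0.35;0 0 0 0 0 0 0.38;0 0 0 0 0 0 0.4;0 0 0 0 0 0 0.4;0 0 -0.01 0 0 0 0.4;0 0 -0.015 0 0 0 0.4;0 0 -0.02 0 0 0 0.4;0 0 -0.02 0 0 0 0.4;0 0 -0.02 0 0 0 0.4;0 0 -0.02 0 0 0 0.4;0 0 -0.01 0 0 0 0.4;0 0 0 0 0 0 0.4'
python3 - <<'E'
from h import *
snap('wrist','w24.png');im,p=snap('scene','sc24.png')
print([(np.round(d['xy']).tolist(),round(d['p'],2)) for d in r.recognise('full0','scene')])
print([(np.round(d['xy']).tolist(),round(d['p'],2)) for d in r.recognise('empty0','scene')])
s=r.get_state(); t=s['tcp_pos']; print(t,s['joints'].round(1))
E
```

```text
time_s: 43.02
tcp_pos: [0.4987, 0.0572, 0.1296]
eef_rot: [-180.0, 0.0, -174.8]
contact_force: [0.1, 0.2, -1.3]
gripper_width: 0.023
time_s: 44.18
tcp_pos: [0.4999, 0.0576, 0.2476]
eef_rot: [179.9, 0.3, -174.8]
contact_force: [0.1, -0.0, -0.7]
gripper_width: 0.0349
[([372.0, 273.0], 0.84), ([400.0, 281.0], 0.72), ([212.0, 166.0], 0.17)]
[([251.0, 256.0], 0.95), ([242.0, 282.0], 0.56)]
[0.49806422 0.05702758 0.2435718 ] [  29.     3.4  -19.1   -0.   -67.6 -113.8]
```

View pics/w24.png

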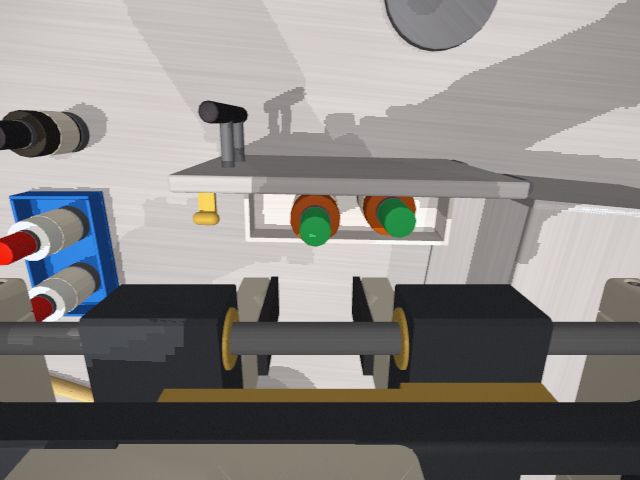

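View pics/sc24.png

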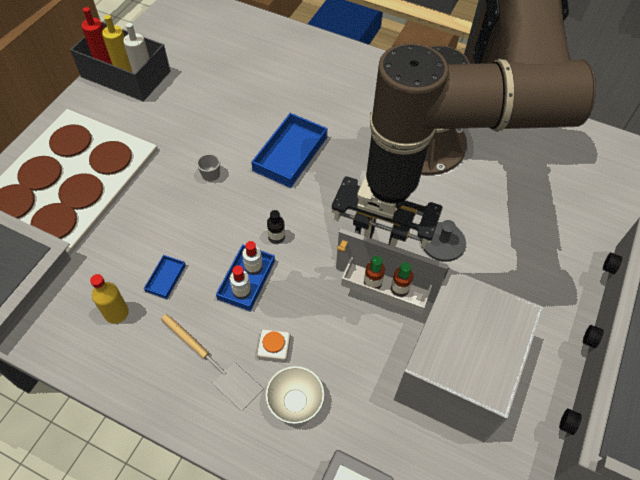

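Both full jars stand on the rack and both empties stand in the tray. No third green cap showed in any view. I go back over the handle.

```bash
python3 -m inch '0.0103 -0.0085 0 0 0 0 0.6;0.0103 -0.0085 0 0 0 0 0.6;0.0103 -0.0085 0 0 0 0 0.6;0.0103 -0.0085 0 0 0 0 0.6;0.0103 -0.0085 0 0 0 0 0.6;0.0103 -0.0085 0 0 0 0 0.6;0.0103 -0.0085 0 0 0 0 0.6;0.0103 -0.0085 0 0 0 0 0.6;0 0 0 0 0 0 0.6;0 0 0 0 0 0 0.6;0 0 0 0 0 0 0.6'
python3 - <<'E'
from h import *
s=r.get_state(); t=s['tcp_pos']
imw,p=snap('wrist','w25.png')
print(t,np.round(proj(p,[*t[:2],.165]),1),np.round(proj(p,[.4224,-.0186,.165]),1))
cv2.imwrite('pics/c25.png',cv2.resize(imw[150:300,220:440][:,:,::-1],None,fx=3.5,fy=3.5))
E
```

```text
time_s: 45.3
tcp_pos: [0.423, -0.0181, 0.2448]
eef_rot: [180.0, 0.0, -174.8]
contact_force: [0.1, 0.2, 0.2]
gripper_width: 0.0526
[ 0.42299164 -0.0180566   0.24482215] [315.1 240.9] [314.4 240. ]
```

View pics/c25.png

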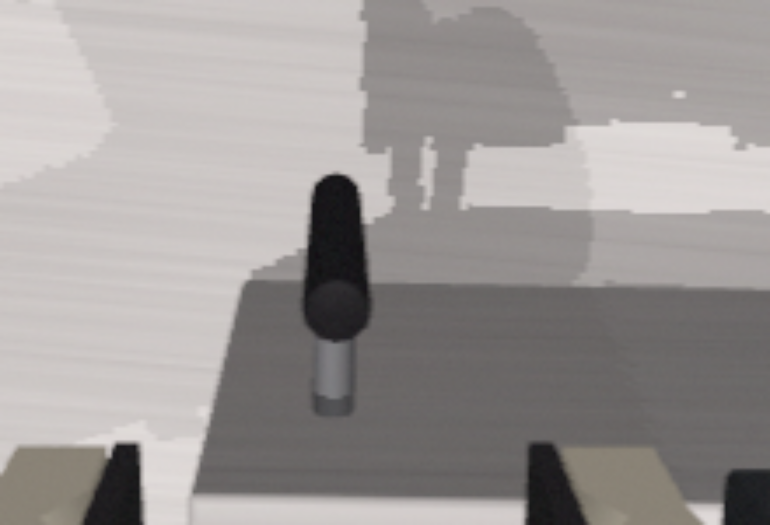

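```bash
python3 -m inch '0.001 0.0008 0.015 0 0 0 0.6;0 0 0.02 0 0 0 0.6;0 0 0.02 0 0 0 0.6;0 0 0.02 0 0 0 0.6;0 0 0.02 0 0 0 0.6;0 0 0.012 0 0 0 0.6;0 0 0.004 0 0 0 0.6;0 0 0 0 0 0 0.5;0 0 0 0 0 0 0.4;0 0 0 0 0 0 0.3;0 0 0 0 0 0 0.25;0 0 0 0 0 0 0.2;0 0 0 0 0 0 0.1;0 0 0 0 0 0 0;0 0 0 0 0 0 0;0 0 0 0 0 0 0;0 0 0 0 0 0 0' 50
python3 - <<'E'
from h import *
s=r.get_state(); t=s['tcp_pos']; v=t[:2]-HG; print(t,np.hypot(*v),np.degrees(np.arctan2(v[1],v[0]))+104.1)
im,p=snap('scene','sc26.png')
cv2.imwrite('pics/c26.png',cv2.resize(im[190:330,290:460],None,fx=4,fy=4)[:,:,::-1])
E
```

```text
time_s: 46.77
tcp_pos: [0.4219, -0.0176, 0.1339]
eef_rot: [-180.0, 0.0, -174.8]
contact_force: [-0.5, -3.3, 5.7]
gripper_width: 0.013
[ 0.42185171 -0.0175959   0.13394642] 0.2207948163308614 4.3350442665896765
```

View pics/c26.png

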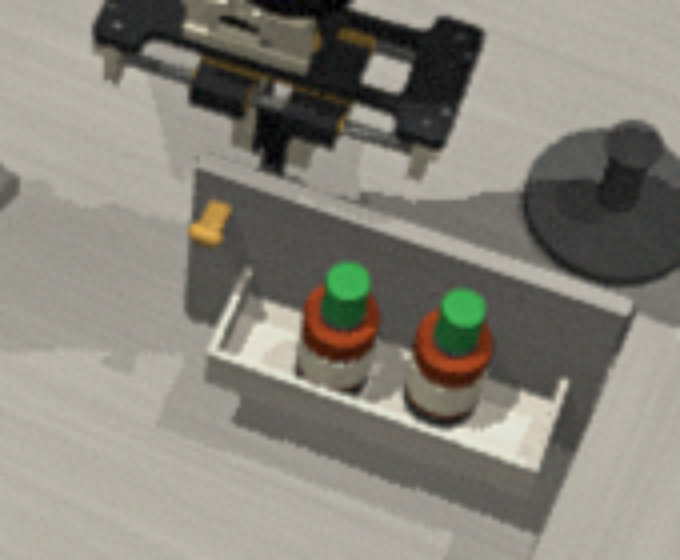

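```bash
python3 -m inch '-0.0022 -0.0005 0 0 0 -0.01 0;-0.0043 -0.001 0 0 0 -0.02 0;-0.0065 -0.0015 0 0 0 -0.03 0;-0.0065 -0.0015 0 0 0 -0.03 0;-0.0065 -0.0015 0 0 0 -0.03 0;-0.0065 -0.0015 0 0 0 -0.03 0;-0.0065 -0.0015 0 0 0 -0.03 0;-0.0065 -0.0015 0 0 0 -0.03 0;-0.0065 -0.0015 0 0 0 -0.03 0;-0.0065 -0.0015 0 0 0 -0.03 0;-0.0065 -0.0015 0 0 0 -0.03 0;-0.0065 -0.0015 0 0 0 -0.03 0;-0.0065 -0.0015 0 0 0 -0.03 0;-0.0065 -0.0015 0 0 0 -0.03 0;-0.0065 -0.0015 0 0 0 -0.03 0;-0.0065 -0.0015 0 0 0 -0.03 0'
python3 - <<'E'
from h import *
s=r.get_state(); t=s['tcp_pos']; v=t[:2]-HG; print(s['contact_force'],s['eef_rot'],t,np.hypot(*v),np.degrees(np.arctan2(v[1],v[0]))+104.1)
im,p=snap('scene','sc27.png')
cv2.imwrite('pics/c27.png',cv2.resize(im[190:350,290:470],None,fx=4,fy=3.5)[:,:,::-1])
E
```

```text
time_s: 48.15
tcp_pos: [0.5215, -0.0117, 0.134]
eef_rot: [-179.9, -0.1, -148.9]
contact_force: [3.4, -13.1, 2.7]
gripper_width: 0.0126
[  3.38602287 -13.11136981   2.6573429 ] [-1.79853170e+02 -5.47614389e-02 -1.48917308e+02] [ 0.52151623 -0.01168604  0.13399333] 0.22063961239858432 30.478486402445824
```

View pics/c27.png

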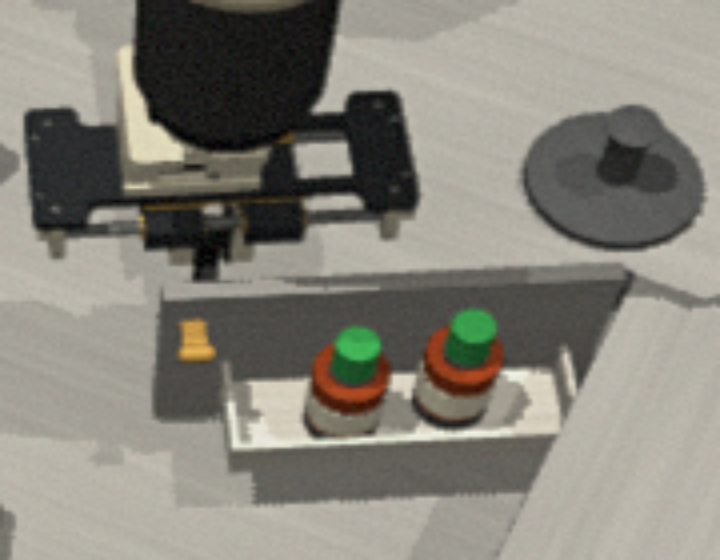

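```bash
python3 -m inch '-0.0065 -0.0017 0 0 0 -0.03 0;-0.0065 -0.0017 0 0 0 -0.03 0;-0.0065 -0.0017 0 0 0 -0.03 0;-0.0065 -0.0017 0 0 0 -0.03 0;-0.0065 -0.0017 0 0 0 -0.03 0;-0.0065 -0.0017 0 0 0 -0.03 0;-0.0065 -0.0017 0 0 0 -0.03 0;-0.0065 -0.0016 0 0 0 -0.03 0;-0.0065 -0.0016 0 0 0 -0.03 0;-0.0065 -0.0016 0 0 0 -0.03 0;-0.0065 -0.0016 0 0 0 -0.03 0;-0.0065 -0.0016 0 0 0 -0.03 0;-0.0065 -0.0015 0 0 0 -0.03 0;-0.0065 -0.0015 0 0 0 -0.03 0;-0.0065 -0.0015 0 0 0 -0.03 0;-0.0065 -0.0015 0 0 0 -0.03 0;-0.0065 -0.0015 0 0 0 -0.03 0;-0.0065 -0.0015 0 0 0 -0.03 0;-0.0065 -0.0015 0 0 0 -0.03 0;-0.0065 -0.0015 0 0 0 -0.03 0'
python3 - <<'E'
from h import *
s=r.get_state(); t=s['tcp_pos']; v=t[:2]-HG; print(np.hypot(*v),np.degrees(np.arctan2(v[1],v[0]))+104.1)
im,p=snap('scene','sc28.png')
cv2.imwrite('pics/c28.png',cv2.resize(im[220:380,300:480],None,fx=4,fy=3.5)[:,:,::-1])
E
```

```text
time_s: 49.87
tcp_pos: [0.6321, 0.0625, 0.134]
eef_rot: [-179.9, 0.0, -114.5]
contact_force: [3.2, -3.2, 2.2]
gripper_width: 0.013
0.22081357726691692 65.59760870009474
```

View pics/c28.png

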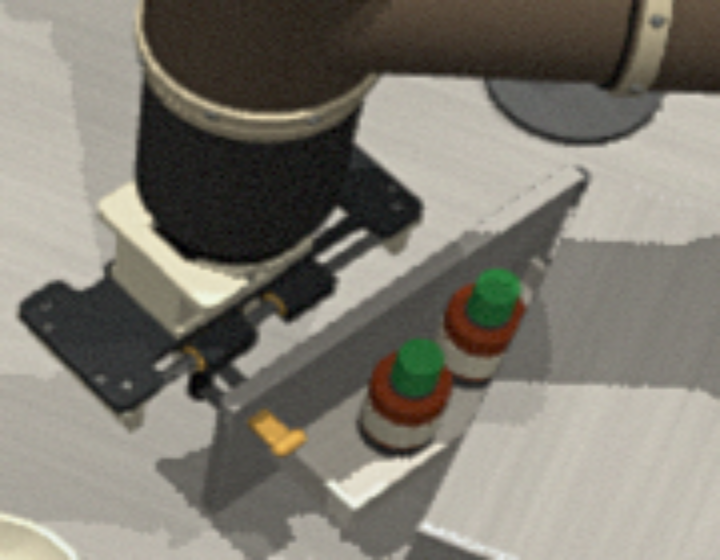

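```bash
python3 -m inch '-0.0065 -0.0015 0 0 0 -0.03 0;-0.0065 -0.0015 0 0 0 -0.03 0;-0.0065 -0.0015 0 0 0 -0.03 0;-0.0065 -0.0015 0 0 0 -0.03 0;-0.0065 -0.0015 0 0 0 -0.03 0;-0.0065 -0.0015 0 0 0 -0.03 0;-0.0065 -0.0015 0 0 0 -0.03 0;-0.0065 -0.0015 0 0 0 -0.03 0;-0.0065 -0.0015 0 0 0 -0.03 0;-0.0043 -0.001 0 0 0 -0.02 0;-0.0043 -0.001 0 0 0 -0.02 0;0 0 0 0 0 0 0'
python3 - <<'E'
from h import *
s=r.get_state(); t=s['tcp_pos']; v=t[:2]-HG; print(np.hypot(*v),np.degrees(np.arctan2(v[1],v[0]))+104.1)
E
```

```text
time_s: 50.92
tcp_pos: [0.6664, 0.1232, 0.134]
eef_rot: [-179.8, 0.0, -96.8]
contact_force: [4.9, -3.4, 1.6]
gripper_width: 0.0129
0.2209325408556413 83.745944040295
```

```bash
python3 -m inch '-0.0032 -0.0008 0 0 0 -0.015 0;-0.0032 -0.0008 0 0 0 -0.015 0;-0.0032 -0.0008 0 0 0 -0.015 0;-0.0032 -0.0008 0 0 0 -0.015 0;-0.0032 -0.0008 0 0 0 -0.015 0;-0.0032 -0.0008 0 0 0 -0.015 0;-0.0032 -0.0008 0 0 0 -0.015 0;0 0 0 0 0 0 0;0 0 0 0 0 0 0'
python3 - <<'E'
from h import *
s=r.get_state(); t=s['tcp_pos']; v=t[:2]-HG; print(np.hypot(*v),np.degrees(np.arctan2(v[1],v[0]))+104.1)
im,p=snap('scene','sc29.png')
cv2.imwrite('pics/c29.png',cv2.resize(im[240:430,340:560],None,fx=3.5,fy=3.1)[:,:,::-1])
E
```

```text
time_s: 51.67
tcp_pos: [0.6736, 0.146, 0.134]
eef_rot: [-179.8, 0.1, -90.8]
contact_force: [6.7, 3.0, 0.6]
gripper_width: 0.0129
0.22101252494289034 89.94847251952905
```

View pics/c29.png

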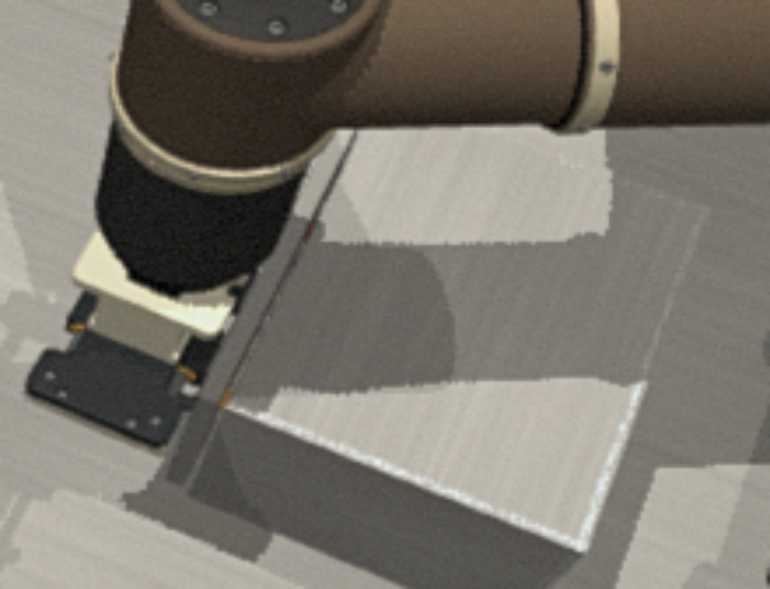

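```bash
python3 -m inch '-0.001 0 0 0 0 0 0;-0.001 0 0 0 0 0 0;0 0 0 0 0 0 0;0 0 0 0 0 0 0'
```

```text
time_s: 52.05
tcp_pos: [0.6741, 0.1479, 0.1341]
eef_rot: [-179.7, 0.1, -90.8]
contact_force: [8.0, 2.3, -0.9]
gripper_width: 0.013
```

```bash
python3 -m inch '-0.001 0 0 0 0 0 0;-0.001 0 0 0 0 0 0;0 0 0 0 0 0 0;0 0 0 0 0 0 0'; python3 -m inch '-0.001 0 0 0 0 0 0;-0.001 0 0 0 0 0 0;0 0 0 0 0 0 0;0 0 0 0 0 0 0'
```

```text
time_s: 52.38
tcp_pos: [0.6741, 0.1481, 0.1341]
eef_rot: [-179.8, 0.0, -90.8]
contact_force: [9.3, -4.6, -1.2]
gripper_width: 0.013
time_s: 52.72
tcp_pos: [0.6741, 0.1482, 0.1341]
eef_rot: [-179.8, -0.1, -90.9]
contact_force: [10.5, -11.1, -0.4]
gripper_width: 0.0131
```

The position stopped at y = 0.148 while the push force rose to 11 N, so the door is against its shut stop. I release and retreat.

```bash
python3 -m inch '0.004 0 0 0 0 0 0;0 0 0 0 0 0 0.25;0 0 0 0 0 0 0.35;0 0 0 0 0 0 0.45;0 0 0 0 0 0 0.5;0 0 0 0 0 0 0.5;0 0 -0.01 0 0 0 0.5;0 0 -0.02 0 0 0 0.5;0 0 -0.02 0 0 0 0.5;0 0 -0.02 0 0 0 0.5;0 0 -0.02 0 0 0 0.5;0 0 -0.02 0 0 0 0.5;0.01 0 -0.02 0 0 0 0.5;0.02 0 0 0 0 0 0.5;0.025 0 0 0 0 0 0.5;0.025 0 0 0 0 0 0.5;0.02 0 0 0 0 0 0.5;0 0 0 0 0 0 0.5' && python3 -m inch '0.02 0.005 0 0 0 0 0.5;0.03 0.01 0 0 0 0 0.5;0.03 0.01 0 0 0 0 0.5;0.03 0.01 0 0 0 0 0.5;0.03 0.01 0 0 0 0 0.5;0.03 0.01 0 0 0 0 0.5;0.02 0.005 0 0 0 0 0.5;0 0 0 0 0 0 0.5;0 0 0 0 0 0 0.5'
python3 - <<'E'
from h import *
im,p=snap('scene','sc30.png'); snap('wrist','w30.png'); snap('side','si30.png')
cv2.imwrite('pics/c30.png',cv2.resize(im[250:440,340:560],None,fx=3.5,fy=3.1)[:,:,::-1])
E
```

```text
time_s: 54.22
tcp_pos: [0.6697, 0.0431, 0.2648]
eef_rot: [-180.0, -0.0, -91.0]
contact_force: [-0.2, 0.7, -1.0]
gripper_width: 0.0439
time_s: 54.97
tcp_pos: [0.6069, -0.1437, 0.2644]
eef_rot: [-180.0, 0.0, -91.0]
contact_force: [-0.0, 0.5, 0.9]
gripper_width: 0.0442
```

View pics/sc30.png

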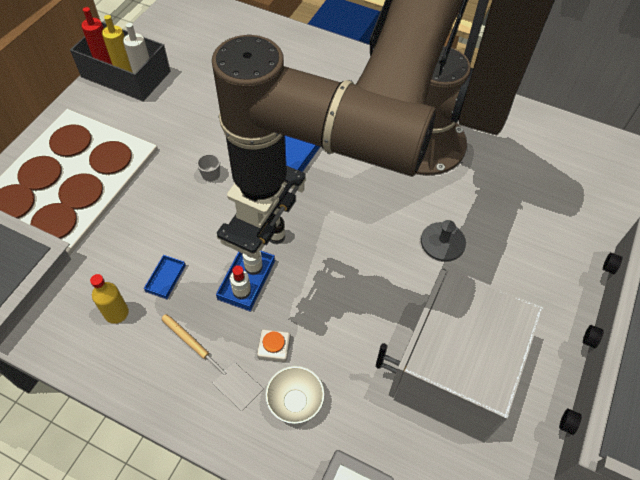

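View pics/c30.png

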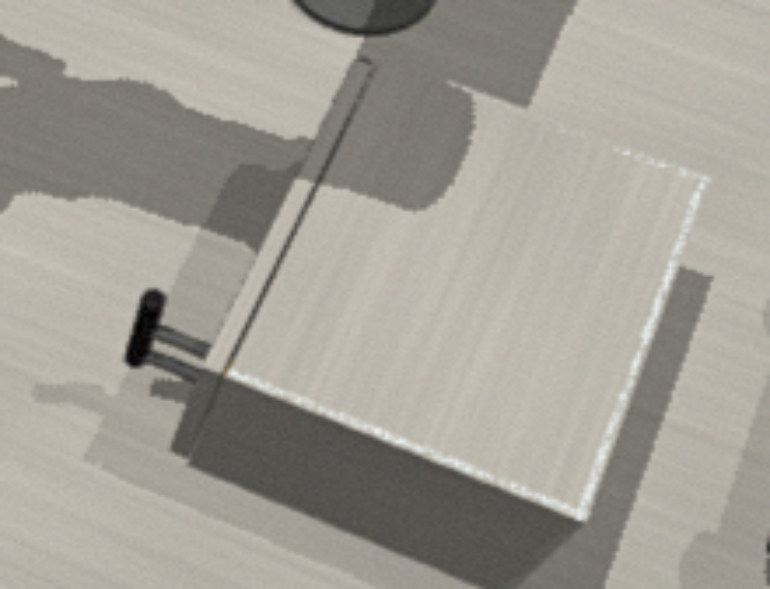

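View pics/w30.png

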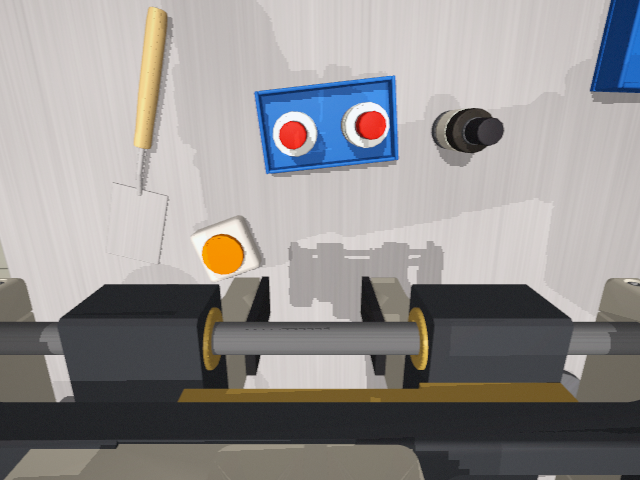

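View pics/si30.png

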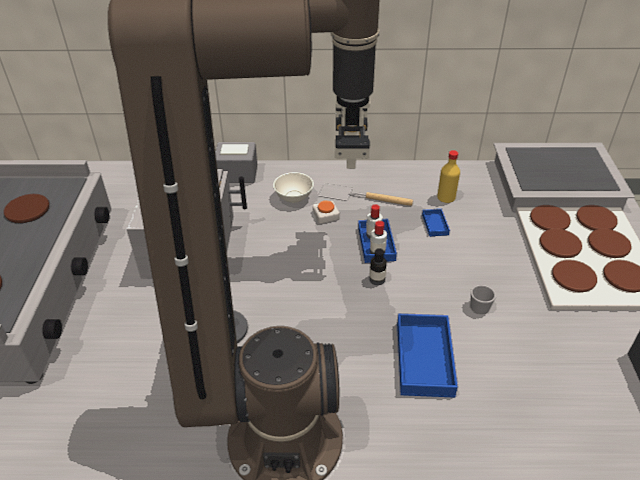

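The door, handle at (383,345), cabinet edges, tray with two red caps, pepper, timer and cup all look as they should. I do a numeric comparison with the first picture, then hand in.

```bash
python3 - <<'E'
from h import *
a=cv2.imread('pics/scene0.png',0).astype(np.float32);b=cv2.imread('pics/sc30.png',0).astype(np.float32)
for n,(x0,y0,x1,y1) in {'handle':(368,335,405,375),'timer':(250,325,295,368),'cup':(192,150,225,185)}.items():
    print(n,cv2.phaseCorrelate(a[y0:y1,x0:x1].copy(),b[y0:y1,x0:x1].copy()))
for c,f0,f1 in [('side','side0.png','si30.png')]:
    a=cv2.imread('pics/'+f0,0).astype(np.float32);b=cv2.imread('pics/'+f1,0).astype(np.float32)
    print('pepper',cv2.phaseCorrelate(a[245:288,365:392].copy(),b[245:288,365:392].copy()))
print(r.get_state()['contact_force'].round(1)); print(r.close_job())
E
```

```text
handle ((0.05857614711211667, -0.0504255943293721), 0.9491048550605774)
timer ((0.5102440761315279, 0.5962531795135497), 0.9656970596313477)
cup ((-0.012858617940263883, -0.1934756193603242), 0.9359698439085925)
pepper ((0.7948834637857569, 0.3997144177183074), 0.8441917231053482)
[ 0.1 -1.   0.2]
the job is handed in; nothing more can be done
None
```

The job is done and handed in at about 55 s of the 210 s allowed. I pulled the door through its catch to about 1.49 rad. Both red-capped empties went from the door rack into the middle-sized blue tray, and both green-capped full jars went onto the rack. I then swung the door shut by the handle until the tool stopped moving at y = 0.148 while the push force rose to 11 N.

**What the last checks showed**
- **Door:** the handle image is within 0.1 px of its place in the first picture, so the door is back where it started.
- **Empties:** both stand in the tray in the last wrist and scene pictures.
- **Bystanders:** timer, cup and pepper shifted by less than 1 px. The largest shift, pepper at about 0.9 px, came from a crop that now shows the tray jars behind it.
- **Robot:** it touched nothing when the job was handed in.

**What I could not confirm**
- **Full jars after closing:** they cannot be seen behind the shut door. They were last seen standing with about 24° of swing left, and I closed the rest slowly with no unusual force.
- **Number of full jars:** only two green caps showed in any view, so I took the third as absent.
- **Camera bias:** the scene and side cameras disagreed by about 3 mm, so I used the wrist camera for the grasps.

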